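# Tidy the gourd carver's finishes rack and rotary tool

### The arm

A 6-joint arm with a two-finger parallel gripper is mounted at the origin on the work surface. World frame = base frame: x ahead of the robot, y to its left, z up, the work surface at z = 0. Lengths are in mm, angles in degrees, forces in N, time in s.
With the tool pointing down it reaches from about 300 to 850 mm from the base axis. Payload 4.2 kg.
Tool frame: the origin (TCP) lies on the centre line of the jaws, within the pads' length; the fingertips stand 14 mm ahead of it and the grasp point (between the pads) lies 5 mm behind it (env.finger_overhang is the z of the fingertips in the tool frame, in mm); z points along the fingers, y is the line along which they close (so a half turn about z gives the same grasp; the last joint's range is limited). The gripper opens to 91 mm and grips with 3 to 60 N. Pads are 32 mm wide; open, the fingers measure 118 mm over their backs; the gripper's body (76 mm by 178 mm) begins 60 mm behind the grasp point.
Start: joints at [75.287, 18.312, 89.639, -0, 72.044, -1.146], TCP at [134.892, 558.969, 227.976] pointing down, gripper open.
Joint ranges: [-177.97, 177.97], [-48.28, 115.42], [12.27, 149.76], [-77.06, 257.06], [2.81, 150.46], [-146.56, 146.56]. Speed limits (degrees/s): [147.25, 147.25, 180, 180, 180, 180].

### API

Orientations are given as [roll, pitch, yaw] about the fixed x, y, z axes, in that order (R = Rz(yaw) Ry(pitch) Rx(roll)).
In Python, from workcell import sensors, viewer, env gives the robot as it stands. The module is installed in compiled form; this text tells all that it offers.
- The arm moves only by the tool step_arm, never from a script. Its argument "plan" is one flat list of numbers, 6 for each row, row after row: the shift along the tool's x, y, z in cm, then the turn, a rotation vector about the tool's x, y, z in rad. In form: [x, y, z, wx, wy, wz, x, y, z, wx, wy, wz, ...]. A call has 1 to 5 rows; each row shifts and turns the commanded pose from where the row before left it, along the tool's axes as they then stand; what a row does not reach is not made up. A row lasts 1/12 s, in which the tool goes at most 41.7 mm and 7.16 degrees, less where a joint would pass 70% of its speed; a pose out of reach is approached as far as the arm can. A call is refused whole if a number of a shift passes 4.17 or a number of a turn 0.125, either way. A call with a gripper value outside its range is refused whole. "hand" is the finger opening in cm, from 0 to 9.12, set as the call begins (left out, the last holds). The fingers move at their own pace and stop on an object; "newtons" is the grip in N (left out, the last holds). Time passes only in rows, so rows that do not move let the fingers close. It gives the time, the measured TCP pose, the force, the opening and the grip force at its end, in the units of the state.
- sensors.state(): the state, without advancing time (a new reading comes with each control period).
- viewer.grab_frame(name): name is "side" or "top"; returns a dict with "img" (400x640x3 uint8, red, green, blue), "fx", "fy", "cx", "cy" (pixels), "k1" (the pictures are not rectified: a ray, as slopes to the right and down, at radius r is drawn at 1 + k1 r^2 times it, then the intrinsics apply), "position" and "attitude" of the camera in the world. Camera axes: x right, y down, z forward; pixel columns grow to the right and rows downward; lengths in mm; the calibration is good to about 2 mm. A picture is of the moment at which its call begins. There is no depth.
- env.job_done(): hands the job in; it is judged then, once.
Trained networks look in a picture, given as the dict that the camera call returned (one of the last four; its "shot" number tells which), for a name from the list of things; names that differ only in an ending like _2 or _b are one class to them, and where a whole thing is asked for, a point or a joint stands for the part that bears it (a point fixed in the world has none). Each returns a list of dicts, best first, with "score" (0 to 1); they miss things now and then, are a little off and sometimes report something else, mostly with a low value. They report only what shows in the picture. A call takes as long as a camera call. They do not tell look-alikes from the thing itself.
- viewer.boxes_of(name, picture): "location" ([column, row] in pixels, amid what is visible of it).
- viewer.pinpoint(name, picture): "location" ([column, row] in pixels: a listed point, or the origin of a listed thing).
The state is a dict: "time_s": time; "qpos": joint angles; "qvel": joint speeds; "effort": joint torques, N m; "ee_pos": TCP position; "ee_rot": TCP orientation; "force": force on the tool from outside, world axes, zero at the start; "torque": the same for the moment, N m; "gripper_width": finger opening in mm; "gripper_force": force on a finger pad.
Only numpy, scipy, OpenCV 4.12 (cv2) and the standard library are available. Lean on these libraries where they do the work, as an engineer would, in place of code of your own. Each camera call takes 0.05 s, during which the arm holds its last target. There are 200 camera calls.

### The job

Stand the tipped amber bottle and the tipped green tin upright in the wooden rack, one on each of the two bare black mats, and once both stand there push the red end stop fully in to close the row. Also lay the blue rotary tool fully down in the slots of its grey cradle, yellow nose in the narrow slot. Set things down gently instead of dropping them, and leave the blue bottle and the white can standing where they are.

Things in the scene. Friction and masses are not known exactly. Their poses are not given: they have to be found in the camera images.
- amber_bottle: square-sided amber glass bottle with a round black cap and paper label, lying on one face on the bench. Body 48 x 48 mm, straight from the base to 95 mm, then a shoulder; cap 26 mm diameter; total height 132 mm; about 0.3 kg. Origin on its axis, 66 mm above its base; +z points from base to cap, x and y square to its faces.
- green_tin: square green tin with a yellow band and a round black cap, lying on one face on the bench. Body 50 x 50 mm, 120 mm tall; cap 28 mm diameter, total height 134 mm; about 0.3 kg. Origin on its axis, 66 mm above its base; +z points from base to cap, x and y square to its faces.
- rack: fixed light-wood rack, an open lane along its y. Origin on the bench; x across (roughly away from the robot), z up. Floor 12 mm up, 76 mm wide between lips 26 mm high; outside 100 mm wide, y -220 to +250 mm. Places at x = 0, y = -150, -50, 50, 150 mm in random order: blue bottle, white can, two bare mats. 60 mm high end wall at y = -214 mm; red end stop at the +y end.
- mat1: thin black rubber mat, 64 x 60 mm, let into the lane floor and marking a free place. Origin at its centre, on the lane floor (12 mm above the bench).
- mat2: second black mat, the same, marking the other free place.
- blue_bottle: blue bottle with a white cap, 54 mm diameter, 140 mm tall, standing in the rack, to be left alone. Origin at the centre of its underside.
- white_can: white can with a yellow band, 56 mm diameter, 110 mm tall, standing in the rack, to be left alone. Origin at the centre of its underside.
- stop (a joint): travel of the red end stop towards the row (along the rack's -y), in m: 0 is fully out, 0.042 fully in against its limit. Slides with about 2 N of friction and stays where it is left; not sprung.
- stop_push (a point): middle of the outer (+y) face of the red end stop, an upright plate 70 mm wide across the lane and 12 mm thick, whose top is 82 mm above the bench; this point is 57 mm above the bench. Push it along the rack's -y.
- rotary: cordless rotary tool lying on the bench, 185 mm long, about 0.35 kg. Blue handle 40 x 40 mm square, x -60 to +50 mm, yellow band at its rear, black switch on top; black round collar 28 mm diameter, x +50 to +85 mm; yellow nose, thin steel bit. Origin on its axis, good to grip; x points to the nose, z up.
- nose (a point): front end of the rotary tool's yellow nose, on its axis, 103 mm ahead of its origin.
- cradle: fixed grey cradle. Origin on the bench; x along the seated tool towards its nose, z up. Base 150 x 80 mm, 8 mm thick. Two upright slotted plates, 12 mm thick, tops 58 mm up: rear at x = -39 mm, slot 48 mm wide for the handle, its floor 30 mm up; front at x = +64 mm, slot 36 mm wide for the collar, its floor 36 mm up. Fingers fit between the plates.
- cradle_seat (a point): where the rotary tool's origin lies when seated, 50 mm above the bench over the cradle's origin; axes as the cradle's.
Mind the look-alikes: they are no part of the job. Several things look just like the green_tin: the one meant starts farthest from the robot's base. Of the things shaped like the amber_bottle, the amber one is meant.

How it is judged:
By the outcome, as a careful person would: the job done as asked, in the order asked, and still so for the second after the job is handed in, with the robot touching nothing.
It also fails if it takes over 72 s, if anything falls off the work surface, if the arm or the gripper's body presses on something with over 40 N, if the wrist force passes 120 N, or if a joint passes its speed limit or range.

## Working session

There is one attempt and no reset: what is moved stays moved. The work goes in short steps, Python scripts to look and compute and a tool call to move; the robot and the scene stay as the last step left them, time stands still between calls to the robot, and variables do not carry over. Pictures are saved under pics/ and viewed, at most 10 in all, crops included, and the job is handed in when it is done.

Besides the shell and the picture viewer there is one more tool, called as name(argument=value, ...) on one line, values as JSON. step_arm: Moves the arm, as the interface text tells. Its arguments: {"type":"object","properties":{"plan":{"type":"array","items":{"type":"number"}},"hand":{"type":"number"},"newtons":{"type":"number"}},"required":["plan"]}

```bash
mkdir -p pics; ls; cat > h.py <<'E'
import numpy as np, cv2
from scipy.spatial.transform import Rotation as R
from workcell import sensors, viewer, env
def grab(n,save=None):
    p=viewer.grab_frame(n)
    if save: cv2.imwrite('pics/'+save,p['img'][:,:,::-1])
    return p
def rot(p):
    a=np.array(p['attitude'],float)
    return R.from_euler('xyz',a,degrees=True).as_matrix() if a.shape==(3,) else a
def ray(p,uv):
    d=np.array([(uv[0]-p['cx'])/p['fx'],(uv[1]-p['cy'])/p['fy']]);s=d.copy()
    for _ in range(20): s=d/(1+p['k1']*(s@s))
    return rot(p)@np.array([s[0],s[1],1.])
def at_z(p,uv,z):
    d=ray(p,uv);c=np.array(p['position'],float)
    return c+d*(z-c[2])/d[2]
def proj(p,X):
    c=rot(p).T@(np.array(X,float)-np.array(p['position'],float)); s=c[:2]/c[2]; s=s*(1+p['k1']*(s@s))
    return np.array([s[0]*p['fx']+p['cx'],s[1]*p['fy']+p['cy']])
def tri(p,a,q,b):
    A=[];B=[]
    for P,uv in((p,a),(q,b)):
        d=ray(P,uv);d/=np.linalg.norm(d);M=np.eye(3)-np.outer(d,d);A.append(M);B.append(M@np.array(P['position'],float))
    return np.linalg.lstsq(np.vstack(A),np.hstack(B),rcond=None)[0]
E
python3 - <<'E'
from h import *
np.set_printoptions(precision=1,suppress=True)
t=grab('top','top0.png');s=grab('side','side0.png')
for p in(t,s):
    print(p['position'],p['attitude'],p['fx'],p['k1'])
    for n in['amber_bottle','green_tin','rack','mat1','blue_bottle','white_can','stop_push','rotary','nose','cradle','cradle_seat']:
        print(n,[(np.round(x['location']),round(x['score'],2)) for x in viewer.pinpoint(n,p)])
print(sensors.state())
E
```

```text
pics
[ 386.9   -6.7 1109.8] [-176.2   -0.6  -91. ] 363.40050012173293 0.0019435993518847252
amber_bottle [(array([434., 132.]), 0.84), (array([365., 210.]), 0.69)]
green_tin [(array([418., 279.]), 0.93), (array([271., 207.]), 0.83), (array([235., 267.]), 0.61)]
rack [(array([322., 151.]), 0.68)]
mat1 [(array([272., 147.]), 0.85), (array([308., 148.]), 0.76)]
blue_bottle [(array([368., 152.]), 0.72)]
white_can [(array([338., 147.]), 0.67)]
stop_push [(array([244., 145.]), 0.61), (array([439., 205.]), 0.58), (array([365., 210.]), 0.21)]
rotary [(array([196., 206.]), 0.8), (array([342., 148.]), 0.3)]
nose [(array([188., 173.]), 0.64)]
cradle [(array([436., 204.]), 0.88), (array([197., 209.]), 0.51)]
cradle_seat [(array([448., 203.]), 0.87)]
[ 239.  -759.5  678.3] [-127.3   -0.6  -16. ] 421.01582926246675 -0.10921086442748194
amber_bottle [(array([468., 316.]), 0.87), (array([278., 152.]), 0.48)]
green_tin [(array([290., 192.]), 0.77), (array([237., 344.]), 0.72), (array([227., 178.]), 0.57)]
rack [(array([378., 222.]), 0.97)]
mat1 [(array([361., 182.]), 0.81), (array([373., 208.]), 0.58)]
blue_bottle []
white_can [(array([391., 236.]), 0.8)]
stop_push [(array([352., 157.]), 0.9), (array([366., 359.]), 0.23)]
rotary [(array([277., 149.]), 0.87)]
nose [(array([309., 144.]), 0.93)]
cradle [(array([363., 359.]), 0.68), (array([388., 233.]), 0.5)]
cradle_seat [(array([370., 342.]), 0.83)]
{'time_s': 1.2, 'qpos': array([75.3, 18.3, 89.6, -0. , 72. , -1.1]), 'qvel': array([-0. ,  0. ,  0.2,  0. ,  0. ,  0. ]), 'effort': array([ -0. , -41.2, -23.2,   0.1,   0. ,  -0. ]), 'ee_pos': array([134.9, 559. , 228. ]), 'ee_rot': array([180. ,   0. , 166.4]), 'force': array([ 0.2, -0.7, -0. ]), 'torque': array([-0.,  0.,  0.]), 'gripper_force': 0.0, 'gripper_width': 90.95362856491842}
```

```bash
ls pics
```

```text
side0.png
top0.png
```

View pics/top0.png

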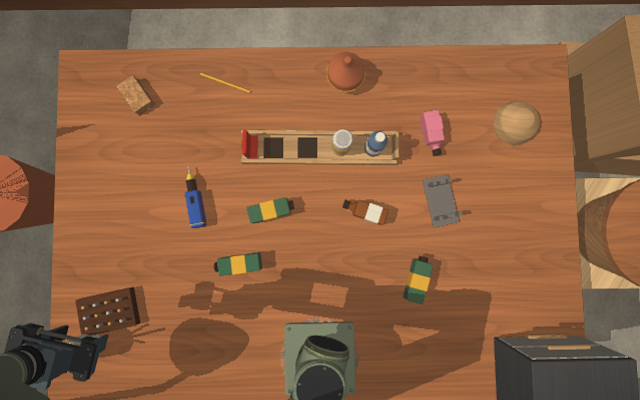

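View pics/side0.png

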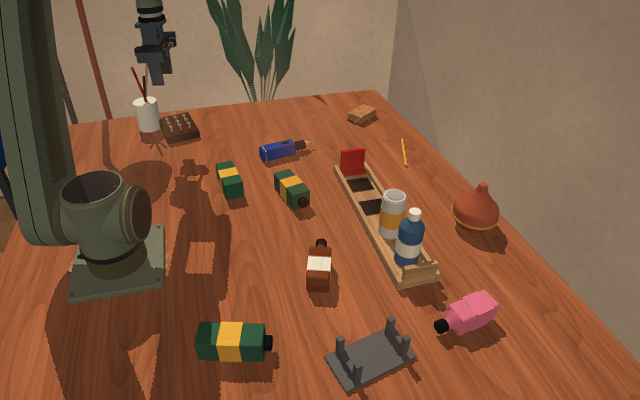

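```bash
python3 - <<'E'
from h import *
t=cv2.imread('pics/top0.png');s=cv2.imread('pics/side0.png')
c=lambda im,x,y,w,h,W,H:cv2.resize(im[y:y+h,x:x+w],(W,H),interpolation=cv2.INTER_CUBIC)
A=np.hstack([c(t,400,160,80,80,300,300),c(t,160,160,150,90,500,300)])
B=np.hstack([c(t,230,120,180,60,500,300)[:, :500],c(s,320,310,105,90,300,300)])
cv2.imwrite('pics/m1.png',np.vstack([A,B]))
E
```

```text
(no output)
```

View pics/m1.png

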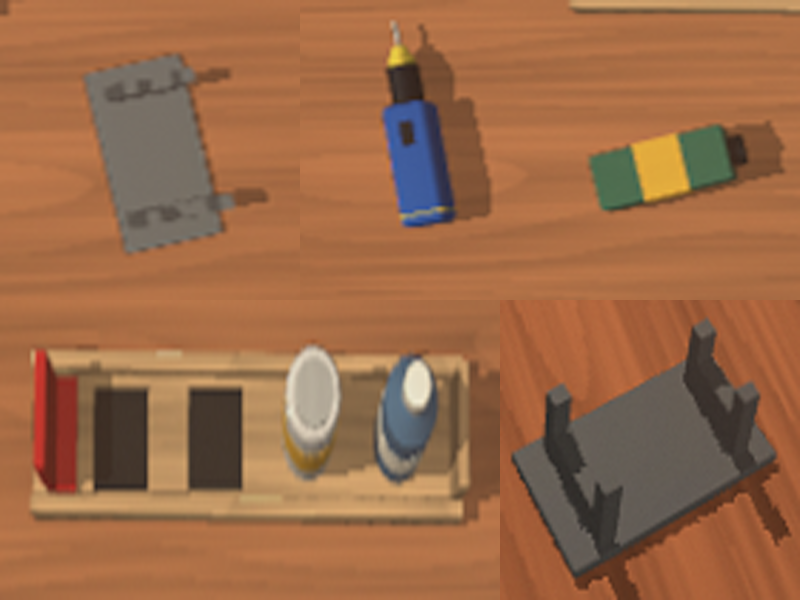

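Amber bottle at top px (365,210); its look-alike is pink at (434,132). The tins are at (271,207), (235,267) and (418,279), and I'll pick the farthest one by computed distance. The mats are at (272,147) and (308,148), at the stop end. In the crop, the cradle's plate with the small margin (the front) is at the image-top end, so it points roughly +x.

```bash
cat > fit.py <<'E'
from h import *
from scipy.optimize import minimize
def fit(views,pts,x0):
    """views: (p,mask); pts: Nx3 body hull pts; pose x,y,yaw(deg)"""
    def cost(v):
        c,s=np.cos(np.radians(v[2])),np.sin(np.radians(v[2]))
        W=pts@np.array([[c,s,0],[-s,c,0],[0,0,1]])+[v[0],v[1],0]
        tot=0
        for p,m in views:
            uv=np.array([proj(p,w) for w in W]);im=np.zeros(m.shape,np.uint8)
            h=cv2.convexHull(uv.astype(np.float32))
            cv2.fillPoly(im,[np.round(h*16).astype(np.int32)],255,shift=4,lineType=cv2.LINE_AA)
            im=im/255.;tot+=1-np.minimum(im,m).sum()/np.maximum(im,m).sum()
        return tot
    best=None
    r=minimize(cost,x0,method='Nelder-Mead',options=dict(initial_simplex=np.array(x0)+np.array([[0,0,0],[12,0,0],[0,12,0],[0,0,12]])))
    r=minimize(cost,r.x,method='Nelder-Mead',options=dict(initial_simplex=r.x+np.array([[0,0,0],[4,0,0],[0,-4,0],[0,0,4]])))
    return r.x,r.fun
def box(x0,x1,y,z0,z1): return np.array([[a,b*y,c] for a in(x0,x1) for b in(-1,1) for c in(z0,z1)],float)
def mask(p,lo,hi,at):
    hsv=cv2.cvtColor(p['img'],cv2.COLOR_RGB2HSV)
    m=cv2.inRange(hsv,np.array(lo),np.array(hi))
    m=cv2.morphologyEx(m,cv2.MORPH_CLOSE,np.ones((5,5)))
    n,l=cv2.connectedComponents(m)
    ys,xs=np.nonzero(l);i=np.argmin((xs-at[0])**2+(ys-at[1])**2)
    return (l==l[ys[i],xs[i]]).astype(float)
E
python3 - <<'E'
from fit import *
np.set_printoptions(precision=1,suppress=True)
t=grab('top');s=grab('side')
for a,b in(((271,207),(290,192)),((235,267),(227,178)),((418,279),(237,344))):
    q=tri(t,a,s,b);print('tin',q,np.hypot(*q[:2]))
print('amber',tri(t,(365,210),s,(319,272)), at_z(t,(365,210),24))
for n,z,a,b in(('rot',20,(196,206),(277,149)),('nose',20,(188,173),(309,144)),('stop',57,(244,145),(352,157)),('seat',50,(448,203),(370,342))):
    print(n,tri(t,a,s,b),at_z(t,a,z))
for c in((241.9,130),(241.9,163),(397.4,164),(399,130.4)): print('rackc',at_z(t,c,26)[:2])
for c in((422.7,180),(448.5,174.1),(459.2,221.9),(433.9,227.2)): print('cradc',at_z(t,c,8)[:2])
g=cv2.cvtColor(t['img'],cv2.COLOR_RGB2HSV)[:,:,2]
for x0,x1 in((262,288),(296,320)):
    sub=g[132:164,x0:x1].astype(float);w=np.clip(85-sub,0,40)
    v,u=np.mgrid[132:164,x0:x1];c=((u*w).sum()/w.sum(),(v*w).sum()/w.sum());print('mat',c,at_z(t,c,12))
tinp=box(-66,54,25,0,50)
m1=mask(t,(20,60,20),(95,255,255),(271,210));m2=mask(s,(20,90,20),(95,255,255),(290,190))
print(m1.sum(),m2.sum());q0=at_z(t,(271,207),25)
for V in([(t,m1)],[(s,m2)],[(t,m1),(s,m2)]): print('tinfit',fit(V,tinp,[q0[0],q0[1],-78]))
rp=box(-60,50,20,0,40)
m1=mask(t,(105,80,20),(130,255,255),(196,206));m2=mask(s,(105,80,20),(130,255,255),(277,149))
print(m1.sum(),m2.sum());q0=at_z(t,(196,206),20)
for V in([(t,m1)],[(s,m2)],[(t,m1),(s,m2)]): print('rotfit',fit(V,rp,[q0[0],q0[1],14]))
# seg of amber: print hsv samples
for p,pts in((t,[(356,207),(375,212),(386,216),(340,215),(348,204)]),(s,[(319,255),(319,270),(319,284),(345,280)])):
    h=cv2.cvtColor(p['img'],cv2.COLOR_RGB2HSV);print([list(h[b,a]) for a,b in pts])
E
```

```text
tin [442.3 137.8  17.2] 463.28512677171415
tin [276.1 242.6  23.4] 367.56381431190556
tin [ 230.4 -298.3   21.7] 376.95494014827034
amber [ 434.3 -147.8    0.6] [ 435.7 -145.4   24. ]
rot [451.  359.2  25.1] [456.1 360.   20. ]
nose [556.8 387.7  11.7] [556.  384.6  20. ]
stop [632.8 208.7  55. ] [630.4 208.7  57. ]
seat [ 451.3 -382.7   61.1] [ 451.  -386.3   50. ]
rackc [683.6 221.3]
rackc [582.9 221.5]
rackc [ 572.8 -246.5]
rackc [ 675.7 -254.5]
cradc [ 525.3 -326.5]
cradc [ 542.3 -406.5]
cradc [ 395.5 -433.2]
cradc [ 380.7 -355.5]
mat (np.float64(272.7136357892076), np.float64(147.730822696828)) [631.1 130.5  12. ]
mat (np.float64(307.4261685025305), np.float64(147.07576659720155)) [631.6  24.5  12. ]
700.0 23.0
tinfit (array([441.7, 136. , -76.3]), np.float64(0.15290347087032896))
tinfit (array([ 456.1,  170.6, -104.7]), np.float64(0.9715393998536228))
tinfit (array([441.8, 136. , -76.2]), np.float64(1.1323230070466788))
561.0 496.0
rotfit (array([452.9, 363.6,  16.3]), np.float64(0.2381010742603803))
rotfit (array([446.9, 363.7,  14.1]), np.float64(0.30091538240431603))
rotfit (array([452.8, 363.6,  12.3]), np.float64(0.5451131120070989))
[[np.uint8(12), np.uint8(178), np.uint8(133)], [np.uint8(22), np.uint8(45), np.uint8(228)], [np.uint8(12), np.uint8(161), np.uint8(114)], [np.uint8(12), np.uint8(152), np.uint8(166)], [np.uint8(10), np.uint8(77), np.uint8(60)]]
[[np.uint8(10), np.uint8(219), np.uint8(107)], [np.uint8(13), np.uint8(96), np.uint8(185)], [np.uint8(11), np.uint8(187), np.uint8(86)], [np.uint8(11), np.uint8(167), np.uint8(177)]]
```

```bash
python3 - <<'E'
from fit import *
np.set_printoptions(precision=1,suppress=True,linewidth=150)
t=grab('top');s=grab('side')
v=t['img'].astype(int).sum(2)/3
print('row prof',v[144:153,258:322].mean(0).astype(int),'from col 258')
for c0 in(268,303): print('col prof',v[125:170,c0:c0+9].mean(1).astype(int),'from 125')
O=np.array([629,-29.5]);yaw=np.radians(-1.1)
Rz=np.array([[np.cos(yaw),-np.sin(yaw)],[np.sin(yaw),np.cos(yaw)]])
W=lambda x,y,z:np.append(O+Rz@[x,y],z)
def draw(p,off,sc,wh):
    im=cv2.resize(p['img'][off[1]:off[1]+wh[1],off[0]:off[0]+wh[0],::-1],None,fx=sc,fy=sc,interpolation=cv2.INTER_CUBIC)
    def poly(P,col): 
        q=np.array([(proj(p,x)+.5-off)*sc for x in P]);cv2.polylines(im,[np.round(q).astype(np.int32)],True,col,1)
    rect=lambda x,y0,y1,z:[W(-x,y0,z),W(x,y0,z),W(x,y1,z),W(-x,y1,z)]
    poly(rect(50,-220,250,26),(255,0,255))
    for y in(50,150): poly(rect(32,y-30,y+30,12),(0,255,0))
    for y in(-50,-150): poly([W(27*np.cos(a),y+27*np.sin(a),12) for a in np.arange(0,6.28,.3)],(0,255,255))
    return im
cv2.imwrite('pics/m2.png',np.vstack([draw(t,np.array([235,120]),4,(170,50)),cv2.resize(draw(s,np.array([320,130]),4,(150,100)),(680,400))[:400]]))
E
```

```text
row prof [ 94 102 101 101 103  82  50  46  47  48  47  47  51  54  54  54  54  54  54  54  54  54  54  53  48 114 142 139 139 139 138 138 138 138 139 139 139
 139 142 111  60  54  55  55  55  55  55  55  55  55  55  56  55  55  55  55  55  54  50 115 144 141 140 141] from col 258
col prof [113 115 117 117 114 140 151 152 131  98 128 138  95  54  51  52  52  53  52  52  53  52  52  52  52  52  52  52  52  52  53  53  48 119 149 152 156
 122  86 111 121 118 117 115 114] from 125
col prof [118 118 117 115 116 129 145 150 159 108 125 158 103  50  54  55  55  55  55  55  55  55  56  56  55  55  55  55  55  55  54  53  64 122 147 150 152
 147 103 102 119 120 119 120 119] from 125
```

View pics/m2.png

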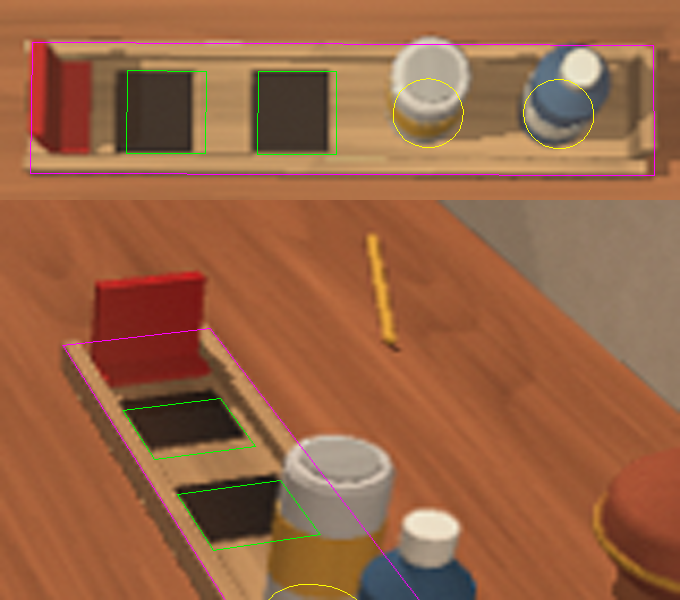

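The overlay shows the rack fits in x, but its y is about +7 mm off. The mats sit at about (632,128) and (631,28). The chosen tin is the one at px (271,207), the farthest at 463 mm. I'll set out now and sample the arm's joints on the way.

step_arm(plan=[-2.6, -2.25, 0, 0, 0, 0, -2.6, -2.25, 0, 0, 0, 0, -2.6, -2.25, 0, 0, 0, 0, -2.6, -2.25, 0, 0, 0, 0, -2.6, -2.25, 0, 0, 0, 0], hand=8.0, newtons=40)

```text
time_s: 1.82
ee_pos: [235.4, 417.8, 228.0]
ee_rot: [180.0, 0.0, 166.5]
force: [1.2, -0.5, 0.3]
gripper_width: 79.7
gripper_force: 0.0
```

step_arm(plan=[-2.6, -2.25, 0, 0, 0, 0, -2.6, -2.25, 0, 0, 0, 0, -2.6, -2.25, 0, 0, 0, 0, -2.6, -2.25, 0, 0, 0, 0, -2.6, -2.25, 0, 0, 0, 0])

```text
time_s: 2.23
ee_pos: [335.5, 277.8, 228.2]
ee_rot: [180.0, 0.0, 166.4]
force: [0.5, 0.6, -1.0]
gripper_width: 79.9
gripper_force: 0.0
```

```bash
cat > log.py <<'E'
from h import *
import json
s=sensors.state();L=[float(x) for k in('qpos','ee_pos','ee_rot') for x in s[k]]
open('log.txt','a').write(json.dumps(L)+'\n');print(s['time_s'],np.round(L,2))
E
python3 log.py
python3 - <<'E'
from fit import *
t=grab('top');h=cv2.cvtColor(t['img'],cv2.COLOR_RGB2HSV)
sub=h[190:232,335:400]
lab=((sub[:,:,1]<75)&(sub[:,:,2]>150)).astype(np.uint8)
ys,xs=np.nonzero(lab);r=cv2.minAreaRect(np.stack([xs,ys],1).astype(np.float32));b=cv2.boxPoints(r)+[335,190]
print('label',len(xs),[np.round(at_z(t,q,48)[:2]) for q in b])
cv2.imwrite('pics/am.png',cv2.resize(t['img'][185:235,330:405,::-1],None,fx=8,fy=8,interpolation=cv2.INTER_CUBIC))
E
```

```text
2.2333 [ 3.8110e+01  5.6100e+00  1.0636e+02  0.0000e+00  6.7980e+01 -3.8340e+01
  3.3553e+02  2.7781e+02  2.2822e+02  1.7996e+02  3.0000e-02  1.6645e+02]
label 214 [array([ 412., -138.]), array([ 456., -156.]), array([ 442., -193.]), array([ 397., -175.])]
```

View pics/am.png

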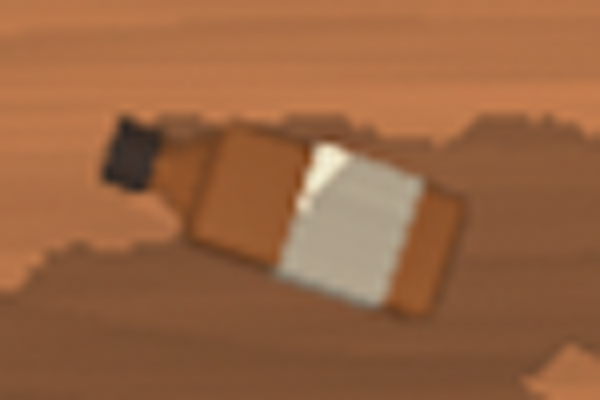

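Amber crop: cap at px (346,204), base middle at (384,217), so its origin is about (435,-142) with its axis at yaw 70°. Next I continue above the tin, then yaw and tilt.

step_arm(plan=[-2.7, -2.27, 0, 0, 0, 0, -2.7, -2.27, 0, 0, 0, 0, -2.7, -2.27, 0, 0, 0, 0, -2.7, -2.27, 0, 0, 0, 0, -2.7, -2.27, 0, 0, 0, 0])

```text
time_s: 2.7
ee_pos: [440.2, 136.0, 228.2]
ee_rot: [180.0, 0.0, 166.4]
force: [-0.3, 0.2, 0.1]
gripper_width: 80.1
gripper_force: 0.0
```

step_arm(plan=[0, 0, 0, 0, 0, 0.109, 0, 0, 0, 0, 0, 0.109, 0, 0, 0, 0, 0, 0.109, 0, 0, 0, 0, 0, 0.109, 0, 0, 0, 0, 0, 0.109])

```text
time_s: 3.12
ee_pos: [439.5, 137.3, 228.0]
ee_rot: [180.0, -0.0, 134.9]
force: [-0.4, -0.5, -0.4]
gripper_width: 80.1
gripper_force: 0.0
```

step_arm(plan=[0, 0, 0, 0, 0, 0.109, 0, 0, 0, 0, 0, 0.109, 0, 0, 0, 0, 0, 0.109, 0, 0, 0, 0, 0, 0.109, 0, 0, 0, 0, 0, 0.109])

```text
time_s: 3.53
ee_pos: [439.4, 137.5, 228.0]
ee_rot: [180.0, -0.0, 103.7]
force: [-0.5, -0.3, -0.7]
gripper_width: 80.2
gripper_force: 0.0
```

```bash
python3 log.py
```

```text
3.5333 [ 1.5940e+01  7.9300e+00  1.0364e+02  1.0000e-02  6.8420e+01  2.2600e+00
  4.3942e+02  1.3746e+02  2.2801e+02  1.7999e+02 -1.0000e-02  1.0367e+02]
```

step_arm(plan=[0, 0, 0, 0, 0.1, 0, 0, 0, 0, 0, 0.1, 0, 0, 0, 0, 0, 0.1, 0, 0, 0, 0, 0, 0.1, 0])

```text
time_s: 3.87
ee_pos: [439.9, 137.7, 228.9]
ee_rot: [179.8, -23.2, 104.1]
force: [-0.3, 0.8, -0.4]
gripper_width: 80.0
gripper_force: 0.0
```

```bash
python3 log.py
```

```text
3.8667 [ 3.9000e-01  9.9500e+00  1.0498e+02  2.3720e+01  7.2190e+01 -2.2430e+01
  4.3991e+02  1.3767e+02  2.2893e+02  1.7981e+02 -2.3170e+01  1.0408e+02]
```

step_arm(plan=[0, 0, 0, 0, 0.1, 0, 0, 0, 0, 0, 0.1, 0, 0, 0, 0, 0, 0.1, 0, 0, 0, 0, 0, 0.085, 0])

```text
time_s: 4.2
ee_pos: [440.0, 136.7, 228.2]
ee_rot: [179.9, -45.2, 104.0]
force: [-0.2, -0.7, -0.2]
gripper_width: 80.3
gripper_force: 0.0
```

```bash
python3 log.py
cat > kin.py <<'E'
from h import *
import json
from scipy.optimize import least_squares
def fk(q,k):
    a1,d1,L2,A,B,D,e=k;q=np.array(q,float)
    Z=lambda a:R.from_euler('z',a,degrees=True);Y=lambda a:R.from_euler('y',a,degrees=True)
    W=Y(q[1]+q[2])*Z(q[3])*Y(q[4])*Z(q[5]+90)
    s2,c2=np.sin(np.radians(q[1])),np.cos(np.radians(q[1]))
    p=np.array([a1+L2*s2,e,d1+L2*c2])+Y(q[1]+q[2]).apply([B,0,A])+W.apply([0,0,D])
    return Z(q[0]).apply(p),Z(q[0])*W
def calib():
    S=[[75.287,18.312,89.639,0,72.044,-1.146,134.892,558.969,227.976,180,0,166.433]]+[json.loads(l) for l in open('log.txt')]
    def res(k):
        o=[]
        for s in S: o+=list(fk(s[:6],k)[0]-s[6:9])
        return np.array(o+list(1e-3*(np.array(k)-k0)))
    k0=np.array([0,350,400,400,0,200,11.5])
    r=least_squares(res,k0);return r.x,S,r.fun
def ik(p,Rt,q0,k):
    lo=np.array([-177.97,-48.28,12.27,-77.06,2.81,-146.56]);hi=np.array([177.97,115.42,149.76,257.06,150.46,146.56])
    def f(q):
        P,Q=fk(q,k);return np.r_[P-p,(Q.inv()*Rt).as_rotvec()*300]
    r=least_squares(f,np.clip(q0,lo+.01,hi-.01),bounds=(lo,hi));return r.x,np.abs(r.fun).max()
E
python3 - <<'E'
from kin import *
np.set_printoptions(precision=2,suppress=True)
k,S,f=calib();print(k,f)
for s in S: print(np.degrees((fk(s[:6],k)[1].inv()*R.from_euler('xyz',s[9:],degrees=True)).magnitude()))
E
```

```text
4.2 [-11.06  16.59 107.16  40.57  81.77 -40.45 440.01 136.7  228.2  179.89
 -45.2  103.98]
[ -0.   140.31 591.79 417.    25.2  321.66  11.5 ] [-0.   -0.   -0.    0.    0.    0.    0.   -0.    0.    0.   -0.    0.
 -0.    0.    0.   -0.   -0.21  0.19  0.02  0.03  0.12 -0.  ]
0.005000000000001667
2.4556026666587115e-14
2.632510486411135e-14
3.0715929987584864e-14
3.339582415536692e-14
```

```bash
cat > plan.py <<'E'
from kin import *
np.set_printoptions(precision=2,suppress=True,linewidth=160)
K,_,_=calib()
def pose(): s=sensors.state();return np.array(s['ee_pos'],float),R.from_euler('xyz',s['ee_rot'],degrees=True)
def mk(y,z):
    z=np.array(z,float);z/=np.linalg.norm(z);y=np.array(y,float);y-=z*(y@z);y/=np.linalg.norm(y)
    return R.from_matrix(np.stack([np.cross(y,z),y,z],1))
def path(start,wps,q0,vmax=38.,wmax=.115):
    """wps: (name,p,R[,rows]); prints constant rows (cm, rad), checks IK along"""
    p,Rr=start;q=np.array(q0,float)
    for w in wps:
        n0,p1,R1=w[:3];rv=(Rr.inv()*R1).as_rotvec();d=Rr.inv().apply(p1-p)
        N=w[3] if len(w)>3 else max(1,int(np.ceil(max(np.linalg.norm(d)/vmax,np.linalg.norm(rv)/wmax))))
        r1=R.from_rotvec(rv/N);S=sum((R.from_rotvec(rv/N*i).as_matrix() for i in range(N)),np.zeros((3,3)))
        tt=np.linalg.solve(S,d);row=np.r_[tt/10,rv/N];dq=0;err=0;zmin=1e9
        for i in range(N):
            p=p+Rr.apply(tt);Rr=Rr*r1;q2,e=ik(p,Rr,q,K);dq=max(dq,np.abs(q2-q).max()*12);err=max(err,e);q=q2;zmin=min(zmin,p[2])
        print(f'{n0}: N={N}',np.round(row,3).tolist(),'end',p,'q',q.round(),'dq/s %.0f err %.2f zmin %.0f'%(dq,err,zmin))
        p,Rr=p1,R1
E
python3 - <<'E'
from plan import *
s=sensors.state();st=pose();th=np.radians(45);c=np.cos(th);sn=np.sin(th)
yaw=np.radians(-76);a=np.array([np.cos(yaw),np.sin(yaw),0]);u=np.array([0,0,1.])
yl=np.array([.970,.242,0])
RL=mk(yl,-c*u-sn*a);zl=RL.apply([0,0,1])
g=np.array([441.8,136,0])+14*a+29*u;T=g+5*zl
RU=mk(yl,c*a-sn*u);RF=mk([0,1,0],[c,0,-sn])
tf=np.array([627,28,93.])+5*np.array([c,0,-sn])
path(st,[('pre',T-75*zl,RL),('grasp',T,RL,4),('lift',T+150*u,RL),('up',np.array([450,120,200.]),RU),('yaw',np.array([540,28,200.]),RF),('above',tf+[0,0,70],RF),('down',tf+[0,0,5],RF),('back',tf+[0,0,5]-90*np.array([c,0,-sn]),RF)],s['qpos'])
E
```

```text
pre: N=5 [-3.033, 0.03, 1.197, 0.0, -0.001, -0.0] end [457.16  74.39  78.5 ] q [-17.  30. 112.  40.  70. -56.] dq/s 41 err 0.00 zmin 78
grasp: N=4 [0.0, 0.0, 1.875, 0.0, 0.0, 0.0] end [444.33 125.85  25.46] q [-12.  34. 117.  46.  62. -61.] dq/s 26 err 0.00 zmin 25
lift: N=4 [2.652, 0.0, -2.652, 0.0, 0.0, 0.0] end [444.33 125.85 175.46] q [-12.  21. 110.  41.  77. -46.] dq/s 48 err 0.00 zmin 63
up: N=14 [-0.045, 0.029, -0.197, 0.0, -0.112, -0.0] end [450. 120. 200.] q [ 40.  20. 107. -40.  80.  43.] dq/s 93 err 0.00 zmin 177
yaw: N=12 [-0.814, -0.09, 0.814, -0.078, -0.0, -0.078] end [540.  28. 200.] q [  3.   3. 131. -50.   3. -38.] dq/s 406 err 0.04 zmin 200
above: N=3 [-1.179, 0.0, 3.089, 0.0, 0.0, 0.0] end [630.54  28.   159.46] q [  3.  14. 122. -77.   3. -11.] dq/s 329 err 8.52 zmin 159
down: N=2 [2.298, 0.0, 2.298, 0.0, 0.0, 0.0] end [630.54  28.    94.46] q [  3.  19. 122. -77.   3. -11.] dq/s 32 err 33.21 zmin 94
back: N=3 [-0.0, 0.0, -3.0, 0.0, 0.0, 0.0] end [566.9  28.  158.1] q [  3.   8. 129. -77.   3. -10.] dq/s 42 err 27.46 zmin 116
```

```bash
python3 - <<'E'
from plan import *
rng=np.random.default_rng(0)
seeds=[[0,20,115,q4,40,q6] for q4 in(-60,0,60,120,180,240) for q6 in(-100,0,100)]
for th in(45,30):
  t=np.radians(th)
  for nm,x,y in(('m1',632,128),('m2',631,28)):
    for az in(-120,-90,-60,-30,30,60,90,120):
      b=np.radians(az);h=np.array([np.cos(b),np.sin(b),0]);z=np.cos(t)*h-np.sin(t)*np.array([0,0,1])
      for sg in(1,-1):
        Rt=mk(sg*np.array([-h[1],h[0],0]),z);p=np.array([x,y,95.])-4*h+5*z
        sol=set()
        for s in seeds:
          q,e=ik(p,Rt,s,K)
          if e<.2: sol.add(tuple(q.round().astype(int)))
        print(th,nm,az,sg,[list(map(int,x)) for x in sorted(sol)][:4])
E
```

```text
45 m1 -120 1 [[23, 50, 67, -26, 101, 56]]
45 m1 -120 -1 [[23, 50, 67, -26, 101, -124]]
45 m1 -90 1 [[28, 42, 83, -39, 83, 43]]
45 m1 -90 -1 [[28, 42, 83, -39, 83, -137]]
45 m1 -60 1 [[31, 34, 100, -54, 61, 35]]
45 m1 -60 -1 [[31, 34, 100, -54, 61, -145]]
45 m1 -30 1 []
45 m1 -30 -1 []
45 m1 30 1 [[0, 23, 124, 112, 22, 135]]
45 m1 30 -1 [[0, 23, 124, 112, 22, -45]]
45 m1 60 1 [[-9, 28, 113, 70, 45, 146]]
45 m1 60 -1 [[-9, 28, 113, 70, 45, -34]]
45 m1 90 1 [[-10, 36, 96, 49, 67, 142]]
45 m1 90 -1 [[-10, 36, 96, 49, 67, -38]]
45 m1 120 1 [[-6, 44, 79, 35, 88, 133]]
45 m1 120 -1 [[-6, 44, 79, 35, 88, -47]]
45 m2 -120 1 [[16, 46, 73, -30, 95, 53]]
45 m2 -120 -1 [[16, 46, 73, -30, 95, -127]]
45 m2 -90 1 [[21, 39, 90, -43, 76, 42]]
45 m2 -90 -1 [[21, 39, 90, -43, 76, -138]]
45 m2 -60 1 [[22, 31, 107, -60, 54, 35]]
45 m2 -60 -1 [[22, 31, 107, -60, 54, -145]]
45 m2 -30 1 []
45 m2 -30 -1 []
45 m2 30 1 [[-13, 24, 124, 96, 29, 140]]
45 m2 30 -1 [[-13, 24, 124, 96, 29, -40]]
45 m2 60 1 [[-19, 30, 110, 63, 51, 144]]
45 m2 60 -1 [[-19, 30, 110, 63, 51, -36]]
45 m2 90 1 [[-19, 38, 93, 44, 73, 139]]

[... 711 characters left out ...]
[-9, 50, 75, 43, 99, -51]]
30 m2 -120 1 [[18, 53, 68, -37, 107, 54]]
30 m2 -120 -1 [[18, 53, 68, -37, 107, -126]]
30 m2 -90 1 [[25, 45, 89, -52, 85, 49]]
30 m2 -90 -1 [[25, 45, 89, -52, 85, -131]]
30 m2 -60 1 [[27, 37, 110, -74, 64, 52]]
30 m2 -60 -1 [[27, 37, 110, -74, 64, -128]]
30 m2 -30 1 [[22, 30, 129, 245, 49, 68]]
30 m2 -30 -1 [[22, 30, 129, 245, 49, -112]]
30 m2 30 1 [[-18, 30, 131, 121, 48, 109]]
30 m2 30 -1 [[-18, 30, 131, 121, 48, -71]]
30 m2 60 1 [[-25, 35, 114, 78, 62, 126]]
30 m2 60 -1 [[-25, 35, 114, 78, 62, -54]]
30 m2 90 1 [[-23, 43, 92, 54, 83, 130]]
30 m2 90 -1 [[-23, 43, 92, 54, 83, -50]]
30 m2 120 1 [[-16, 52, 72, 38, 104, 126]]
30 m2 120 -1 [[-16, 52, 72, 38, 104, -54]]
```

```bash
cat > grasp.py <<'E'
from plan import *
u=np.array([0,0,1.]);hv=lambda az:np.array([np.cos(np.radians(az)),np.sin(np.radians(az)),0])
def RL(az,sg,th):  # tool over lying bottle, axis az
    h=hv(az);t=np.radians(th);return mk(sg*np.array([-h[1],h[0],0]),-np.cos(t)*u-np.sin(t)*h)
def RU(az,sg,th):
    h=hv(az);t=np.radians(th);return mk(sg*np.array([-h[1],h[0],0]),np.cos(t)*h-np.sin(t)*u)
Z=lambda r:r.apply([0,0,1.])
E
python3 - <<'E'
from grasp import *
s=sensors.state();st=pose()
r=RL(-76,1,45);T=np.array([441.8,136,0])+14*hv(-76)+29*u+5*Z(r)
f=RU(-90,1,45);tf=np.array([631,28,92])-4*hv(-90)+5*Z(f)
path(st,[('pre',T-75*Z(r),r),('grasp',T,r,4),('lift',T+100*u,r),('up',np.array([500,100,200.]),RU(-76,1,45)),('yaw',tf+110*u,f),('above',tf+60*u,f),('down',tf+5*u,f),('back',tf+5*u-90*Z(f),f)],s['qpos'])
print('amber')
a=RL(70,-1,45);A=np.array([435.5,-142,0])+9*hv(70)+28*u+5*Z(a)
for az,off in((180,-4),(-90,-4)):
  f=RU(az,-1,45);tf=np.array([632,128,87])-4*hv(az)+5*Z(f)
  q,e=ik(A-75*Z(a),a,[10,30,112,-40,70,50],K);print(q,e)
  w=[('grasp',A,a,4),('lift',A+130*u,a),('up',np.array([440,-100,240.]),RU(70,-1,45)),('y1',np.array([520,0,240.]),RU(125,-1,45)),('y2',tf+130*u,RU(180,-1,45))]
  if az==-90: w+=[('y3',tf+130*u,f)]
  path((A-75*Z(a),a),w+[('above',tf+50*u,f),('down',tf+5*u,f),('back',tf+5*u-90*Z(f),f)],q)
E
```

```text
pre: N=5 [-3.033, 0.03, 1.197, 0.0, -0.001, -0.0] end [457.16  74.39  78.5 ] q [-17.  30. 112.  40.  70. -56.] dq/s 41 err 0.00 zmin 78
grasp: N=4 [0.0, 0.0, 1.875, 0.0, 0.0, 0.0] end [444.33 125.85  25.46] q [-12.  34. 117.  46.  62. -61.] dq/s 26 err 0.00 zmin 25
lift: N=3 [2.357, 0.0, -2.357, 0.0, 0.0, 0.0] end [444.33 125.85 125.46] q [-12.  25. 113.  42.  72. -50.] dq/s 43 err 0.00 zmin 59
up: N=14 [-0.272, 0.341, -0.607, 0.0, -0.112, 0.0] end [500. 100. 200.] q [ 35.  22. 103. -43.  78.  39.] dq/s 94 err 0.00 zmin 128
yaw: N=4 [-1.579, 2.972, 1.633, 0.043, -0.0, 0.043] end [631.    28.46 198.46] q [ 21.  33.  84. -41.  85.  33.] dq/s 61 err 0.00 zmin 198
above: N=2 [1.768, 0.0, 1.768, 0.0, 0.0, 0.0] end [631.    28.46 148.46] q [ 21.  35.  87. -42.  80.  37.] dq/s 26 err 0.00 zmin 148
down: N=2 [1.945, 0.0, 1.945, 0.0, 0.0, 0.0] end [631.    28.46  93.46] q [ 21.  39.  90. -43.  76.  41.] dq/s 27 err 0.00 zmin 93
back: N=3 [0.0, 0.0, -3.0, 0.0, 0.0, 0.0] end [631.   92.1 157.1] q [ 26.  37.  82. -40.  85.  38.] dq/s 39 err 0.00 zmin 115
amber
[ 12.16  31.26 110.06 -39.13  71.54
[... 1693 characters left out ...]
.00 zmin 240
y2: N=9 [-0.463, 1.934, -0.046, 0.075, 0.0, -0.075] end [632.   128.46 213.46] q [  8.  51.  46.   7. 128. -80.] dq/s 55 err 0.00 zmin 213
y3: N=14 [0.0, 0.0, 0.0, 0.079, 0.0, -0.079] end [632.   128.46 213.46] q [  28.   36.   76.  -38.   93. -145.] dq/s 73 err 0.00 zmin 213
above: N=3 [-1.886, 0.0, 1.886, 0.0, 0.0, 0.0] end [632.   128.46 133.46] q [  28.   40.   81.  -39.   86. -139.] dq/s 28 err 0.00 zmin 133
down: N=2 [-1.591, 0.0, 1.591, 0.0, 0.0, 0.0] end [632.   128.46  88.46] q [  28.   42.   83.  -39.   82. -136.] dq/s 22 err 0.00 zmin 88
back: N=3 [-0.0, 0.0, -3.0, 0.0, 0.0, 0.0] end [632.  192.1 152.1] q [  33.   42.   74.  -37.   92. -139.] dq/s 40 err 0.00 zmin 110
```

step_arm(plan=[-3.03, 0.03, 1.2, 0, 0, 0, -3.03, 0.03, 1.2, 0, 0, 0, -3.03, 0.03, 1.2, 0, 0, 0, -3.03, 0.03, 1.2, 0, 0, 0, -3.03, 0.03, 1.2, 0, 0, 0])

```text
time_s: 4.62
ee_pos: [457.0, 74.1, 77.0]
ee_rot: [180.0, -44.9, 104.0]
force: [0.9, -0.3, 0.4]
gripper_width: 79.8
gripper_force: 0.0
```

step_arm(plan=[0, 0, 1.88, 0, 0, 0, 0, 0, 1.88, 0, 0, 0, 0, 0, 1.88, 0, 0, 0, 0, 0, 1.88, 0, 0, 0, 0, 0, 0, 0, 0, 0])

```text
time_s: 5.03
ee_pos: [441.6, 127.9, 23.7]
ee_rot: [-179.6, -45.1, 103.8]
force: [-0.7, -0.9, -0.1]
gripper_width: 80.2
gripper_force: 0.0
```

step_arm(plan=[0, 0, 0, 0, 0, 0, 0, 0, 0, 0, 0, 0, 0, 0, 0, 0, 0, 0, 0, 0, 0, 0, 0, 0, 0, 0, 0, 0, 0, 0], hand=0, newtons=40)

```text
time_s: 5.45
ee_pos: [444.2, 125.8, 25.7]
ee_rot: [179.9, -44.9, 104.0]
force: [1.6, 0.0, 1.9]
gripper_width: 50.0
gripper_force: 40.4
```

step_arm(plan=[2.36, 0, -2.36, 0, 0, 0, 2.36, 0, -2.36, 0, 0, 0, 2.36, 0, -2.36, 0, 0, 0])

```text
time_s: 5.7
ee_pos: [443.4, 125.7, 125.7]
ee_rot: [-179.8, -44.9, 103.8]
force: [0.7, 0.3, -4.4]
gripper_width: 49.9
gripper_force: 40.0
```

step_arm(plan=[-0.27, 0.34, -0.61, 0, -0.112, 0, -0.27, 0.34, -0.61, 0, -0.112, 0, -0.27, 0.34, -0.61, 0, -0.112, 0, -0.27, 0.34, -0.61, 0, -0.112, 0, -0.27, 0.34, -0.61, 0, -0.112, 0])

```text
time_s: 6.12
ee_pos: [467.0, 102.9, 144.5]
ee_rot: [179.9, -12.5, 103.9]
force: [-1.7, 0.1, -5.4]
gripper_width: 49.8
gripper_force: 40.0
```

step_arm(plan=[-0.27, 0.34, -0.61, 0, -0.112, 0, -0.27, 0.34, -0.61, 0, -0.112, 0, -0.27, 0.34, -0.61, 0, -0.112, 0, -0.27, 0.34, -0.61, 0, -0.112, 0, -0.27, 0.34, -0.61, 0, -0.112, 0])

```text
time_s: 6.53
ee_pos: [486.4, 94.9, 174.8]
ee_rot: [179.9, 19.5, 103.9]
force: [-0.6, -0.2, -5.1]
gripper_width: 49.9
gripper_force: 40.0
```

step_arm(plan=[-0.27, 0.34, -0.61, 0, -0.112, 0, -0.27, 0.34, -0.61, 0, -0.112, 0, -0.27, 0.34, -0.61, 0, -0.112, 0, -0.27, 0.34, -0.61, 0, -0.112, 0, 0, 0, 0, 0, 0, 0])

```text
time_s: 6.95
ee_pos: [498.7, 103.3, 197.7]
ee_rot: [-179.7, 44.9, 104.4]
force: [-0.3, 1.8, -4.8]
gripper_width: 50.3
gripper_force: 40.0
```

```bash
python3 - <<'E'
from grasp import *
s=sensors.state();print(s['time_s'],s['gripper_width'],s['ee_pos'],s['ee_rot'])
t=grab('top');sd=grab('side')
cv2.imwrite('pics/tin1.png',np.hstack([sd['img'][60:260,200:460,::-1].repeat(2,0).repeat(2,1),cv2.resize(t['img'][130:250,210:330,::-1],(240,240))[[*range(240)]+[0]*160]]))
f=RU(-90,1,45);tf=np.array([631,28,92])-4*hv(-90)+5*Z(f)
path(pose(),[('yaw',tf+110*u,f),('above',tf+40*u,f)],s['qpos'])
E
```

```text
6.95 50.2981892630548 [498.66 103.34 197.68] [-179.71   44.9   104.4 ]
yaw: N=4 [-1.633, 3.003, 1.631, 0.043, -0.001, 0.044] end [631.    28.46 198.46] q [ 21.  33.  84. -41.  85.  33.] dq/s 61 err 0.00 zmin 198
above: N=2 [2.475, 0.0, 2.475, 0.0, 0.0, 0.0] end [631.    28.46 128.46] q [ 21.  37.  88. -42.  79.  39.] dq/s 36 err 0.00 zmin 128
```

View pics/tin1.png

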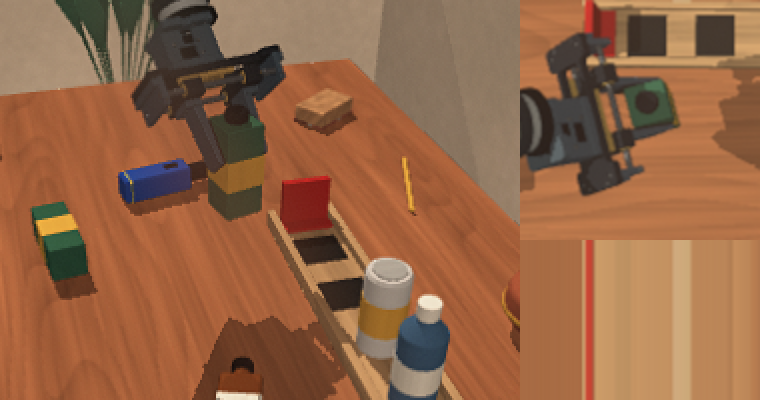

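The tin hangs upright in the grip (side crop, around (235,165)). Next I carry it over mat2.

step_arm(plan=[-1.63, 3.0, 1.63, 0.043, 0, 0.044, -1.63, 3.0, 1.63, 0.043, 0, 0.044, -1.63, 3.0, 1.63, 0.043, 0, 0.044, -1.63, 3.0, 1.63, 0.043, 0, 0.044, 0, 0, 0, 0, 0, 0])

```text
time_s: 7.47
ee_pos: [637.0, 22.1, 200.1]
ee_rot: [179.3, 44.7, 89.0]
force: [0.1, 1.1, -3.5]
gripper_width: 49.9
gripper_force: 40.0
```

step_arm(plan=[1.65, 0, 1.65, 0, 0, 0, 1.65, 0, 1.65, 0, 0, 0, 1.65, 0, 1.65, 0, 0, 0, 0, 0, 0, 0, 0, 0, 0, 0, 0, 0, 0, 0])

```text
time_s: 7.88
ee_pos: [630.7, 26.4, 129.9]
ee_rot: [-180.0, 44.8, 89.8]
force: [1.1, -0.6, -3.5]
gripper_width: 50.2
gripper_force: 40.0
```

```bash
python3 - <<'E'
from grasp import *
s=sensors.state();print(s['time_s'],s['force'],s['ee_pos'],s['ee_rot'])
t=grab('top');sd=grab('side')
# predicted tin (grasp geometry) overlaid
p,r=pose();g=p-5*Z(r);h=hv(-90);base=g+4*h-80*u
def ov(P,off,wh,sc):
    im=cv2.resize(P['img'][off[1]:off[1]+wh[1],off[0]:off[0]+wh[0],::-1],None,fx=sc,fy=sc,interpolation=cv2.INTER_CUBIC)
    for z in(0,120):
        q=np.array([(proj(P,base+[a,b,z])+.5-off)*sc for a,b in((-25,-25),(25,-25),(25,25),(-25,25))]);cv2.polylines(im,[np.round(q).astype(np.int32)],True,(255,0,255),1)
    return im
print('base',base)
cv2.imwrite('pics/tin2.png',np.hstack([ov(t,np.array([260,110]),(90,80),4),ov(sd,np.array([320,110]),(100,80),4)]))
E
```

```text
7.8833 [ 1.14 -0.62 -3.51] [630.7   26.41 129.87] [-179.98   44.84   89.78]
base [632.18  26.86  55.54]
```

View pics/tin2.png

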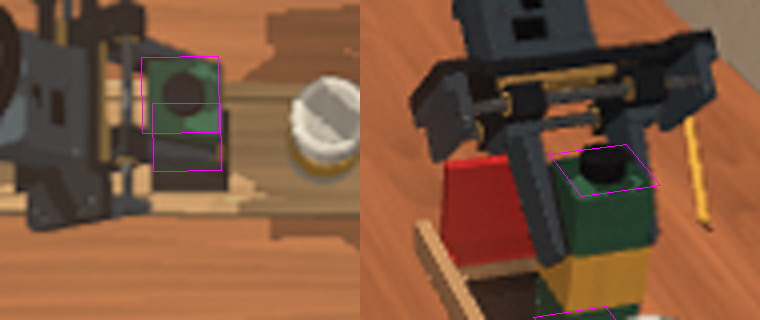

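The overlay matches the tin's top face at about crop (182,95), so I lower it gently.

step_arm(plan=[0.85, 0, 0.85, 0, 0, 0, 0.85, 0, 0.85, 0, 0, 0, 0.7, 0, 0.7, 0, 0, 0, 0, 0, 0, 0, 0, 0, 0, 0, 0, 0, 0, 0])

```text
time_s: 8.4
ee_pos: [631.1, 28.0, 95.1]
ee_rot: [-180.0, 44.9, 89.9]
force: [-0.4, 0.6, -4.3]
gripper_width: 49.8
gripper_force: 40.0
```

step_arm(plan=[0.14, 0, 0.14, 0, 0, 0, 0.14, 0, 0.14, 0, 0, 0, 0, 0, 0, 0, 0, 0])

```text
time_s: 8.65
ee_pos: [631.7, 28.2, 92.1]
ee_rot: [179.8, 44.8, 89.8]
force: [0.2, 0.6, -4.3]
gripper_width: 49.8
gripper_force: 40.0
```

step_arm(plan=[0.1, 0, 0.1, 0, 0, 0, 0, 0, 0, 0, 0, 0])

```text
time_s: 8.82
ee_pos: [631.7, 28.1, 90.8]
ee_rot: [179.8, 44.8, 89.7]
force: [0.2, -0.4, -3.7]
gripper_width: 49.9
gripper_force: 40.0
```

step_arm(plan=[0.1, 0, 0.1, 0, 0, 0, 0, 0, 0, 0, 0, 0])

```text
time_s: 8.98
ee_pos: [631.8, 28.1, 90.4]
ee_rot: [179.8, 44.9, 89.7]
force: [-0.6, 1.6, 1.7]
gripper_width: 50.0
gripper_force: 40.0
```

Contact made (force up about 5 N). I release and back off, then go to the amber pregrasp.

step_arm(plan=[0, 0, 0, 0, 0, 0, 0, 0, 0, 0, 0, 0, 0, 0, 0, 0, 0, 0, 0, 0, 0, 0, 0, 0], hand=8.0)

```text
time_s: 9.32
ee_pos: [631.8, 27.9, 89.6]
ee_rot: [179.8, 44.9, 89.7]
force: [-0.3, -0.1, -0.1]
gripper_width: 73.6
gripper_force: 0.0
```

step_arm(plan=[0, 0, -2, 0, 0, 0, 0, 0, -3, 0, 0, 0, 0, 0, -3, 0, 0, 0, 0, 0, -3, 0, 0, 0, 0, 0, 0, 0, 0, 0])

```text
time_s: 9.73
ee_pos: [633.8, 109.6, 171.5]
ee_rot: [179.1, 44.6, 89.5]
force: [1.7, -0.3, 0.7]
gripper_width: 80.3
gripper_force: 0.0
```

```bash
python3 - <<'E'
from grasp import *
s=sensors.state();print(s['time_s'],s['ee_pos'],s['ee_rot'])
t=grab('top');print([(np.round(x['location']),at_z(t,x['location'],78).round(),x['score']) for x in viewer.pinpoint('green_tin',t)])
a=RL(70,-1,45);A=np.array([435.5,-142,0])+9*hv(70)+28*u+5*Z(a)
p,r=pose()
n=mk([.235,-.97,0],[0,0,-1]) # tool down mid
n=mk([1,0,0],[0,0,-1])
path((p,r),[('lift',p+[-60,30,60],r),('mid',np.array([470,20,230.]),n),('m2',A+[0,-50,150],a),('pre',A-75*Z(a),a),('grasp',A,a,4),('lift',A+130*u,a)],s['qpos'])
E
```

```text
9.7333 [633.84 109.57 171.52] [179.13  44.61  89.46]
[(array([303., 142.]), array([632.,  35.,  78.]), 0.85), (array([417., 278.]), array([ 238., -279.,   78.]), 0.75), (array([232., 264.]), array([289., 238.,  78.]), 0.64)]
lift: N=3 [-0.707, -1.994, -2.128, 0.0, 0.0, 0.0] end [571.89 136.25 227.81] q [ 31.  31.  83. -37.  93.  39.] dq/s 25 err 0.00 zmin 188
mid: N=7 [-1.552, -1.454, 0.705, 0.0, 0.112, -0.0] end [470.  20. 230.] q [  1.   9. 102.   0.  69.   1.] dq/s 101 err 0.00 zmin 230
m2: N=8 [-2.301, 0.019, 1.579, 0.017, -0.097, 0.041] end [ 437.37 -186.87  174.46] q [  2.  21. 109. -43.  75.  43.] dq/s 71 err 0.00 zmin 172
pre: N=4 [3.482, -0.428, -0.054, 0.0, 0.0, 0.0] end [455.51 -87.03  77.5 ] q [ 12.  31. 110. -39.  72.  56.] dq/s 44 err 0.00 zmin 77
grasp: N=4 [-0.0, -0.0, 1.875, 0.0, 0.0, 0.0] end [ 437.37 -136.87   24.46] q [  7.  35. 116. -45.  63.  60.] dq/s 26 err 0.00 zmin 24
lift: N=4 [-2.298, 0.0, -2.298, 0.0, 0.0, 0.0] end [ 437.37 -136.87  154.46] q [  7.  23. 110. -40.  76.  48.] dq/s 40 err 0.00 zmin 57
```

step_arm(plan=[-0.7, -2, -2.1, 0, 0, 0, -0.7, -2, -2.1, 0, 0, 0, -0.7, -2, -2.1, 0, 0, 0])

```text
time_s: 10.08
ee_pos: [570.1, 133.8, 225.4]
ee_rot: [-179.8, 45.0, 89.9]
force: [0.4, 0.3, -0.9]
gripper_width: 79.8
gripper_force: 0.0
```

step_arm(plan=[-1.55, -1.45, 0.7, 0, 0.112, 0, -1.55, -1.45, 0.7, 0, 0.112, 0, -1.55, -1.45, 0.7, 0, 0.112, 0, -1.55, -1.45, 0.7, 0, 0.112, 0])

```text
time_s: 10.42
ee_pos: [512.2, 68.2, 238.9]
ee_rot: [179.9, 18.9, 89.9]
force: [0.4, -1.2, -0.6]
gripper_width: 80.2
gripper_force: 0.0
```

step_arm(plan=[-1.55, -1.45, 0.7, 0, 0.112, 0, -1.55, -1.45, 0.7, 0, 0.112, 0, -1.55, -1.45, 0.7, 0, 0.112, 0, 0, 0, 0, 0, 0, 0])

```text
time_s: 10.75
ee_pos: [465.4, 12.2, 227.6]
ee_rot: [-179.8, -0.1, 89.2]
force: [-1.1, -0.6, 0.4]
gripper_width: 80.2
gripper_force: 0.0
```

```bash
python3 - <<'E'
from grasp import *
s=sensors.state();print(s['time_s'],s['ee_pos'],s['ee_rot'])
a=RL(70,-1,45);A=np.array([435.5,-142,0])+9*hv(70)+28*u+5*Z(a)
path(pose(),[('m2',A-75*Z(a)+60*u,a),('pre',A-75*Z(a),a),('grasp',A,a,4),('lift',A+130*u,a)],s['qpos'])
E
```

```text
10.75 [465.4   12.21 227.58] [-179.84   -0.08   89.23]
m2: N=8 [-0.82, 0.127, 1.517, 0.016, -0.097, 0.04] end [455.51 -87.03 137.5 ] q [ 12.  26. 107. -38.  78.  51.] dq/s 88 err 0.00 zmin 137
pre: N=2 [2.121, 0.0, 2.121, 0.0, 0.0, 0.0] end [455.51 -87.03  77.5 ] q [ 12.  31. 110. -39.  72.  56.] dq/s 37 err 0.00 zmin 77
grasp: N=4 [-0.0, -0.0, 1.875, 0.0, 0.0, 0.0] end [ 437.37 -136.87   24.46] q [  7.  35. 116. -45.  63.  60.] dq/s 26 err 0.00 zmin 24
lift: N=4 [-2.298, 0.0, -2.298, 0.0, 0.0, 0.0] end [ 437.37 -136.87  154.46] q [  7.  23. 110. -40.  76.  48.] dq/s 40 err 0.00 zmin 57
```

step_arm(plan=[-0.82, 0.13, 1.52, 0.016, -0.097, 0.04, -0.82, 0.13, 1.52, 0.016, -0.097, 0.04, -0.82, 0.13, 1.52, 0.016, -0.097, 0.04, -0.82, 0.13, 1.52, 0.016, -0.097, 0.04])

```text
time_s: 11.08
ee_pos: [470.5, -23.1, 172.8]
ee_rot: [-178.2, 22.7, 80.7]
force: [0.2, -0.2, -0.8]
gripper_width: 80.0
gripper_force: 0.0
```

step_arm(plan=[-0.82, 0.13, 1.52, 0.016, -0.097, 0.04, -0.82, 0.13, 1.52, 0.016, -0.097, 0.04, -0.82, 0.13, 1.52, 0.016, -0.097, 0.04, -0.82, 0.13, 1.52, 0.016, -0.097, 0.04])

```text
time_s: 11.42
ee_pos: [461.0, -80.8, 137.5]
ee_rot: [179.5, 45.1, 70.3]
force: [-0.6, -0.9, -0.8]
gripper_width: 80.1
gripper_force: 0.0
```

step_arm(plan=[2.12, 0, 2.12, 0, 0, 0, 2.12, 0, 2.12, 0, 0, 0, 0, 0, 0, 0, 0, 0, 0, 0, 0, 0, 0, 0])

```text
time_s: 11.75
ee_pos: [460.7, -80.5, 77.6]
ee_rot: [179.9, 45.0, 70.6]
force: [0.8, -0.3, 0.7]
gripper_width: 79.7
gripper_force: 0.0
```

```bash
python3 - <<'E'
from grasp import *
s=sensors.state();print(s['time_s'],s['ee_pos'],s['ee_rot'])
a=RL(70,-1,45);A=np.array([435.5,-142,0])+9*hv(70)+28*u+5*Z(a)
path(pose(),[('grasp',A,a,4)],s['qpos'])
E
```

```text
11.75 [460.73 -80.53  77.65] [179.92  44.97  70.56]
grasp: N=4 [-0.137, -0.078, 2.017, 0.002, -0.0, 0.002] end [ 437.37 -136.87   24.46] q [  7.  35. 116. -45.  63.  60.] dq/s 27 err 0.00 zmin 24
```

step_arm(plan=[-0.14, -0.08, 2.02, 0, 0, 0, -0.14, -0.08, 2.02, 0, 0, 0, -0.14, -0.08, 2.02, 0, 0, 0, -0.14, -0.08, 2.02, 0, 0, 0, 0, 0, 0, 0, 0, 0])

```text
time_s: 12.17
ee_pos: [437.2, -138.1, 25.5]
ee_rot: [179.7, 44.9, 70.3]
force: [-1.1, -0.0, 1.5]
gripper_width: 80.2
gripper_force: 0.0
```

step_arm(plan=[0, 0, 0, 0, 0, 0, 0, 0, 0, 0, 0, 0, 0, 0, 0, 0, 0, 0, 0, 0, 0, 0, 0, 0, 0, 0, 0, 0, 0, 0], hand=0, newtons=40)

```text
time_s: 12.58
ee_pos: [439.2, -135.7, 25.8]
ee_rot: [179.5, 44.7, 70.3]
force: [-2.1, 2.4, 2.0]
gripper_width: 49.4
gripper_force: 1.1
```

step_arm(plan=[-2.3, 0, -2.3, 0, 0, 0, -2.3, 0, -2.3, 0, 0, 0, -2.3, 0, -2.3, 0, 0, 0, -2.3, 0, -2.3, 0, 0, 0])

```text
time_s: 12.92
ee_pos: [438.2, -135.8, 156.1]
ee_rot: [179.6, 44.6, 70.4]
force: [1.3, -0.3, -3.6]
gripper_width: 48.0
gripper_force: 40.0
```

step_arm(plan=[0.24, -0.07, -0.69, 0, 0.112, 0, 0.24, -0.07, -0.69, 0, 0.112, 0, 0.24, -0.07, -0.69, 0, 0.112, 0, 0.24, -0.07, -0.69, 0, 0.112, 0, 0.24, -0.07, -0.69, 0, 0.112, 0])

```text
time_s: 13.33
ee_pos: [444.4, -107.6, 178.6]
ee_rot: [179.6, 12.3, 70.6]
force: [-0.7, 0.1, -3.2]
gripper_width: 48.0
gripper_force: 40.0
```

step_arm(plan=[0.24, -0.07, -0.69, 0, 0.112, 0, 0.24, -0.07, -0.69, 0, 0.112, 0, 0.24, -0.07, -0.69, 0, 0.112, 0, 0.24, -0.07, -0.69, 0, 0.112, 0, 0.24, -0.07, -0.69, 0, 0.112, 0])

```text
time_s: 13.75
ee_pos: [444.4, -96.2, 212.9]
ee_rot: [179.6, -19.7, 70.9]
force: [-0.1, 0.5, -4.4]
gripper_width: 47.6
gripper_force: 40.0
```

step_arm(plan=[0.24, -0.07, -0.69, 0, 0.112, 0, 0.24, -0.07, -0.69, 0, 0.112, 0, 0.24, -0.07, -0.69, 0, 0.112, 0, 0.24, -0.07, -0.69, 0, 0.112, 0, 0, 0, 0, 0, 0, 0])

```text
time_s: 14.17
ee_pos: [439.1, -102.5, 238.4]
ee_rot: [179.9, -45.2, 70.5]
force: [0.5, -0.8, -4.6]
gripper_width: 47.7
gripper_force: 40.0
```

```bash
python3 - <<'E'
from grasp import *
s=sensors.state();print(s['time_s'],s['ee_pos'],s['ee_rot'])
f=RU(180,-1,45);tf=np.array([632,128,87])-4*hv(180)+5*Z(f)
path(pose(),[('y1',np.array([520,0,240.]),RU(125,-1,45)),('y2',tf+130*u,f),('above',tf+40*u,f)],s['qpos'])
E
```

```text
14.1667 [ 439.13 -102.51  238.38] [179.9  -45.17  70.5 ]
y1: N=9 [0.79, 1.027, 0.769, 0.075, -0.0, -0.075] end [520.  -0. 240.] q [-17.  31.  82.  27. 104. -54.] dq/s 41 err 0.00 zmin 239
y2: N=9 [-0.468, 1.932, -0.051, 0.075, 0.0, -0.075] end [632.46 128.   213.46] q [  8.  51.  46.   7. 128. -80.] dq/s 55 err 0.00 zmin 213
above: N=3 [-2.121, -0.0, 2.121, 0.0, 0.0, 0.0] end [632.46 128.   123.46] q [  8.  54.  53.   6. 118. -82.] dq/s 40 err 0.00 zmin 123
```

step_arm(plan=[0.79, 1.03, 0.77, 0.075, 0, -0.075, 0.79, 1.03, 0.77, 0.075, 0, -0.075, 0.79, 1.03, 0.77, 0.075, 0, -0.075, 0.79, 1.03, 0.77, 0.075, 0, -0.075, 0.79, 1.03, 0.77, 0.075, 0, -0.075])

```text
time_s: 14.58
ee_pos: [498.3, -52.1, 240.8]
ee_rot: [179.6, -44.7, 101.6]
force: [0.5, -0.3, -3.5]
gripper_width: 47.4
gripper_force: 40.0
```

step_arm(plan=[0.79, 1.03, 0.77, 0.075, 0, -0.075, 0.79, 1.03, 0.77, 0.075, 0, -0.075, 0.79, 1.03, 0.77, 0.075, 0, -0.075, 0.79, 1.03, 0.77, 0.075, 0, -0.075, 0, 0, 0, 0, 0, 0])

```text
time_s: 15.0
ee_pos: [523.1, 6.9, 241.3]
ee_rot: [179.6, -44.7, 126.1]
force: [0.2, 0.2, -3.4]
gripper_width: 47.8
gripper_force: 40.0
```

```bash
python3 - <<'E'
from grasp import *
s=sensors.state();print(s['time_s'],s['ee_pos'],s['ee_rot'])
f=RU(180,-1,45);tf=np.array([632,128,87])-4*hv(180)+5*Z(f)
path(pose(),[('y2',tf+160*u,f),('above',tf+40*u,f)],s['qpos'])
E
```

```text
15.0 [523.09   6.9  241.27] [179.56 -44.65 126.12]
y2: N=9 [-0.263, 1.841, -0.289, 0.074, 0.001, -0.074] end [632.46 128.   243.46] q [  8.  50.  43.   7. 131. -80.] dq/s 58 err 0.00 zmin 242
above: N=4 [-2.121, -0.0, 2.121, 0.0, 0.0, 0.0] end [632.46 128.   123.46] q [  8.  54.  53.   6. 118. -82.] dq/s 42 err 0.00 zmin 123
```

step_arm(plan=[-0.26, 1.84, -0.29, 0.074, 0, -0.074, -0.26, 1.84, -0.29, 0.074, 0, -0.074, -0.26, 1.84, -0.29, 0.074, 0, -0.074, -0.26, 1.84, -0.29, 0.074, 0, -0.074, -0.26, 1.84, -0.29, 0.074, 0, -0.074])

```text
time_s: 15.42
ee_pos: [597.9, 57.2, 243.0]
ee_rot: [-180.0, -44.5, 155.5]
force: [0.6, 0.1, -2.6]
gripper_width: 47.9
gripper_force: 40.0
```

step_arm(plan=[-0.26, 1.84, -0.29, 0.074, 0, -0.074, -0.26, 1.84, -0.29, 0.074, 0, -0.074, -0.26, 1.84, -0.29, 0.074, 0, -0.074, -0.26, 1.84, -0.29, 0.074, 0, -0.074, 0, 0, 0, 0, 0, 0])

```text
time_s: 15.83
ee_pos: [632.0, 129.9, 242.7]
ee_rot: [179.9, -44.5, 180.0]
force: [-0.4, 1.2, -3.4]
gripper_width: 47.8
gripper_force: 40.0
```

step_arm(plan=[-1.4, 0, 1.4, 0, 0, 0, -1.4, 0, 1.4, 0, 0, 0, -1.4, 0, 1.4, 0, 0, 0, -1.2, 0, 1.2, 0, 0, 0, 0, 0, 0, 0, 0, 0])

```text
time_s: 16.25
ee_pos: [630.9, 123.2, 164.2]
ee_rot: [-179.8, -44.9, 179.1]
force: [-0.0, -0.4, -4.2]
gripper_width: 47.8
gripper_force: 40.0
```

```bash
python3 - <<'E'
from grasp import *
s=sensors.state();print(s['time_s'],s['force'],s['ee_pos'],s['ee_rot'])
t=grab('top');sd=grab('side')
p,r=pose();g=p-5*Z(r);base=g+4*hv(180)-75*u
def ov(P,off,wh,sc):
    im=cv2.resize(P['img'][off[1]:off[1]+wh[1],off[0]:off[0]+wh[0],::-1],None,fx=sc,fy=sc,interpolation=cv2.INTER_CUBIC)
    for z in(0,95):
        q=np.array([(proj(P,base+[a,b,z])+.5-off)*sc for a,b in((-24,-24),(24,-24),(24,24),(-24,24))]);cv2.polylines(im,[np.round(q).astype(np.int32)],True,(255,0,255),1)
    return im
print('base',base)
cv2.imwrite('pics/am2.png',np.hstack([ov(t,np.array([230,90]),(95,90),4),ov(sd,np.array([310,90]),(100,90),4)]))
f=RU(180,-1,45);tf=np.array([632,128,87])-4*hv(180)+5*Z(f)
path(pose(),[('above',tf+40*u,f)],s['qpos'])
E
```

```text
16.25 [-0.04 -0.41 -4.17] [630.9  123.22 164.18] [-179.78  -44.91  179.12]
base [631.13 123.1   96.76]
above: N=2 [-1.604, 0.246, 1.559, 0.004, 0.003, -0.005] end [632.46 128.   123.46] q [  8.  54.  53.   6. 118. -82.] dq/s 23 err 0.00 zmin 123
```

View pics/am2.png

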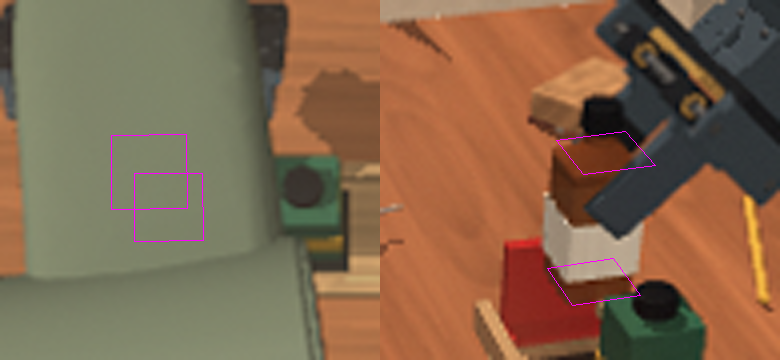

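The side view shows the amber bottle upright and matching the prediction; its base is about 85 mm above the lane. I lower it with a y correction.

step_arm(plan=[-1.6, 0.25, 1.56, 0.004, 0.003, -0.005, -1.6, 0.25, 1.56, 0.004, 0.003, -0.005, -0.85, 0, 0.85, 0, 0, 0, -0.85, 0, 0.85, 0, 0, 0, 0, 0, 0, 0, 0, 0])

```text
time_s: 16.77
ee_pos: [632.2, 127.6, 98.0]
ee_rot: [180.0, -45.1, -180.0]
force: [-0.9, -0.5, -3.7]
gripper_width: 48.0
gripper_force: 40.0
```

step_arm(plan=[-0.35, 0, 0.35, 0, 0, 0, -0.35, 0, 0.35, 0, 0, 0, 0, 0, 0, 0, 0, 0])

```text
time_s: 17.02
ee_pos: [632.8, 127.6, 89.7]
ee_rot: [179.9, -45.0, -179.9]
force: [0.3, 0.9, -3.3]
gripper_width: 47.5
gripper_force: 40.0
```

step_arm(plan=[-0.14, 0, 0.14, 0, 0, 0, 0, 0, 0, 0, 0, 0])

```text
time_s: 17.18
ee_pos: [632.8, 127.7, 88.0]
ee_rot: [179.9, -45.0, -179.9]
force: [-0.2, 0.3, -4.6]
gripper_width: 47.7
gripper_force: 40.0
```

step_arm(plan=[-0.1, 0, 0.1, 0, 0, 0, 0, 0, 0, 0, 0, 0])

```text
time_s: 17.35
ee_pos: [632.7, 127.8, 86.4]
ee_rot: [179.9, -45.0, -179.9]
force: [0.4, -0.1, -3.7]
gripper_width: 48.0
gripper_force: 40.0
```

step_arm(plan=[-0.07, 0, 0.07, 0, 0, 0, 0, 0, 0, 0, 0, 0])

```text
time_s: 17.52
ee_pos: [632.6, 127.8, 85.3]
ee_rot: [179.9, -45.0, -179.9]
force: [0.2, 0.8, -3.2]
gripper_width: 47.7
gripper_force: 40.0
```

step_arm(plan=[-0.07, 0, 0.07, 0, 0, 0, 0, 0, 0, 0, 0, 0])

```text
time_s: 17.68
ee_pos: [632.6, 127.8, 84.6]
ee_rot: [179.9, -45.0, -179.9]
force: [0.1, 0.1, -2.1]
gripper_width: 48.2
gripper_force: 40.0
```

step_arm(plan=[-0.06, 0, 0.06, 0, 0, 0, 0, 0, 0, 0, 0, 0])

```text
time_s: 17.85
ee_pos: [632.6, 127.8, 84.6]
ee_rot: [179.9, -45.0, -179.9]
force: [0.9, -1.2, 2.7]
gripper_width: 48.0
gripper_force: 40.0
```

step_arm(plan=[0, 0, 0, 0, 0, 0, 0, 0, 0, 0, 0, 0, 0, 0, 0, 0, 0, 0, 0, 0, 0, 0, 0, 0], hand=7.2)

```text
time_s: 18.18
ee_pos: [632.5, 127.8, 83.5]
ee_rot: [179.9, -45.0, -179.9]
force: [-0.3, 0.2, -0.3]
gripper_width: 71.1
gripper_force: 0.0
```

step_arm(plan=[0, 0, -2, 0, 0, 0, 0, 0, -3, 0, 0, 0, 0, 0, -3, 0, 0, 0, 0, 0, -3, 0, 0, 0, 0, 0, 0, 0, 0, 0])

```text
time_s: 18.6
ee_pos: [714.5, 127.6, 164.2]
ee_rot: [179.8, -44.3, -179.8]
force: [0.6, -0.3, 0.1]
gripper_width: 72.0
gripper_force: 0.0
```

```bash
python3 - <<'E'
from grasp import *
s=sensors.state();print(s['time_s'],s['force'],s['ee_pos'],s['ee_rot'],s['qpos'])
p,r=pose()
sd=grab('side')
cv2.imwrite('pics/both.png',cv2.resize(sd['img'][110:260,300:460,::-1],None,fx=4,fy=4,interpolation=cv2.INTER_CUBIC))
# stop push: tool down, y along world y? closed fingers; approach at outside (632,209+),z 50
for yv in([0,1,0],[1,0,0],[-1,0,0]):
  n=mk(yv,[0,0,-1]);P=np.array([632,245,60.])
  print(yv);path((p,r),[('lift',p+70*u,r),('mid',P+[-30,10,180],n),('pre',P,n),('push',P-[0,90,0],n)],s['qpos'])
E
```

```text
18.6 [ 0.61 -0.28  0.12] [714.45 127.63 164.24] [ 179.77  -44.29 -179.84] [  7.    63.55  24.27   7.22 136.01 -79.88]
[0, 1, 0]
lift: N=2 [2.444, 0.01, -2.505, 0.0, 0.0, 0.0] end [714.45 127.63 234.24] q [  7.  65.  12.   9. 147. -77.] dq/s 82 err 0.83 zmin 199
mid: N=7 [1.523, 1.82, 0.63, 0.0, -0.11, 0.0] end [602. 255. 240.] q [ 22.  25.  77.   0.  78. -68.] dq/s 177 err 0.00 zmin 240
pre: N=5 [-0.6, -0.2, 3.6, 0.0, 0.0, 0.0] end [632. 245.  60.] q [ 20.  35.  87.   0.  58. -70.] dq/s 50 err 0.00 zmin 60
push: N=3 [0.0, -3.0, 0.0, 0.0, 0.0, 0.0] end [632. 155.  60.] q [ 13.  33.  92.  -0.  56. -77.] dq/s 31 err 0.00 zmin 60
[1, 0, 0]
lift: N=2 [2.444, 0.01, -2.505, 0.0, 0.0, 0.0] end [714.45 127.63 234.24] q [  7.  65.  12.   9. 147. -77.] dq/s 82 err 0.83 zmin 199
mid: N=15 [1.19, 0.137, 0.462, -0.04, -0.04, 0.099] end [602. 255. 240.] q [22. 25. 77. -0. 78. 22.] dq/s 124 err 0.00 zmin 239
pre: N=5 [-0.2, 0.6, 3.6, 0.0, 0.0, 0.0] end [632. 245.  60.] q [20. 35. 87.  0. 58. 20.] dq/s 50 err 0.00 zmin 60
push: N=3 [-3.0, 0.0, 0.0, 0.0, 0.0, 0.0] end [632. 155.  60.] q [13. 33. 92. -0. 56. 13.] dq/s 31 err 0.00 zmin 60
[-1, 0, 0]
lift: N=2 [2.444, 0.01, -2.505, 0.0, 0.0, 0.0] end [714.45 127.63 234.24] q [  7.  65.  12.   9. 147. -77.] dq/s 82 err 0.83 zmin 199
mid: N=15 [-0.051, 1.249, 0.085, 0.04, -0.04, -0.099] end [602. 255. 240.] q [  26.   25.   78.   -5.   76. -147.] dq/s 84 err 34.44 zmin 233
pre: N=5 [0.2, -0.6, 3.6, 0.0, 0.0, 0.0] end [632. 245.  60.] q [  24.   35.   89.   -7.   56. -147.] dq/s 52 err 33.29 zmin 60
push: N=3 [3.0, 0.0, 0.0, 0.0, 0.0, 0.0] end [632. 155.  60.] q [  19.   32.   95.  -12.   52. -147.] dq/s 26 err 40.84 zmin 60
```

View pics/both.png

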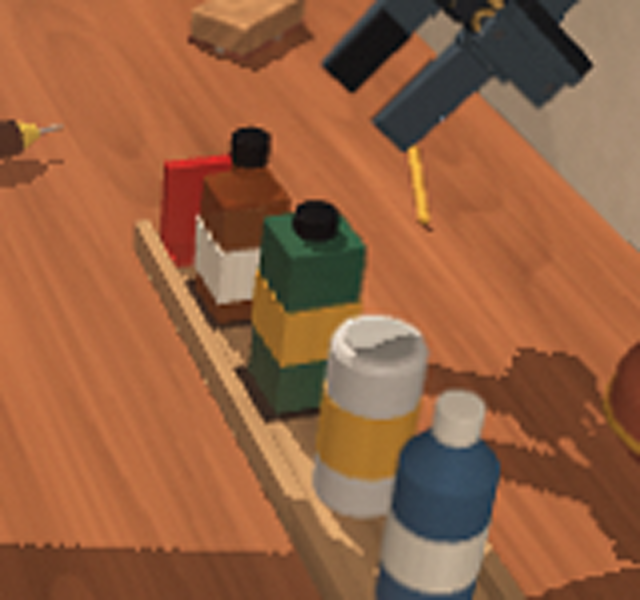

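Side crop: the amber bottle (240,240) and the tin (310,320) both stand upright on their mats, and the can and blue bottle are untouched. Next I go round to the outer side of the stop.

```bash
python3 - <<'E'
from grasp import *
s=sensors.state();p,r=pose()
t=np.radians(25);n=mk([1,0,0],[0,-np.sin(t),-np.cos(t)]);P=np.array([632,250,64.])
path((p,r),[('A',p+[-20,130,40],r),('B',P+[0,20,110],n),('pre',P,n,3),('push',P-[0,20,0],n),('p2',P-[0,70,0],n)],s['qpos'])
E
```

```text
A: N=4 [1.053, 3.252, -0.356, 0.0, 0.0, 0.0] end [692.63 257.66 202.03] q [ 15.  65.  15.  17. 142. -66.] dq/s 51 err 0.00 zmin 172
B: N=17 [0.313, -0.139, 0.276, -0.016, -0.056, 0.096] end [632. 270. 174.] q [ 32.  37.  69. -21.  87.  36.] dq/s 99 err 0.00 zmin 174
pre: N=3 [0.945, 0.0, 3.605, 0.0, 0.0, 0.0] end [632. 250.  64.] q [ 31.  41.  78. -22.  75.  39.] dq/s 51 err 0.00 zmin 64
push: N=1 [-1.813, 0.0, 0.845, 0.0, 0.0, 0.0] end [632. 230.  64.] q [ 29.  41.  80. -23.  73.  38.] dq/s 21 err 0.00 zmin 64
p2: N=2 [-2.266, 0.0, 1.057, 0.0, 0.0, 0.0] end [632. 180.  64.] q [ 26.  39.  84. -24.  70.  36.] dq/s 25 err 0.00 zmin 64
```

step_arm(plan=[1.05, 3.25, -0.36, 0, 0, 0, 1.05, 3.25, -0.36, 0, 0, 0, 1.05, 3.25, -0.36, 0, 0, 0, 1.05, 3.25, -0.36, 0, 0, 0], hand=0)

```text
time_s: 18.98
ee_pos: [689.5, 258.7, 201.0]
ee_rot: [180.0, -45.3, 180.0]
force: [0.0, 0.5, -1.7]
gripper_width: 48.1
gripper_force: 0.0
```

step_arm(plan=[0.31, -0.14, 0.28, -0.016, -0.056, 0.096, 0.31, -0.14, 0.28, -0.016, -0.056, 0.096, 0.31, -0.14, 0.28, -0.016, -0.056, 0.096, 0.31, -0.14, 0.28, -0.016, -0.056, 0.096, 0.31, -0.14, 0.28, -0.016, -0.056, 0.096])

```text
time_s: 19.4
ee_pos: [667.3, 253.2, 199.3]
ee_rot: [-166.1, -25.2, 148.7]
force: [0.5, 0.8, 0.6]
gripper_width: 14.7
gripper_force: 0.0
```

step_arm(plan=[0.31, -0.14, 0.28, -0.016, -0.056, 0.096, 0.31, -0.14, 0.28, -0.016, -0.056, 0.096, 0.31, -0.14, 0.28, -0.016, -0.056, 0.096, 0.31, -0.14, 0.28, -0.016, -0.056, 0.096, 0.31, -0.14, 0.28, -0.016, -0.056, 0.096])

```text
time_s: 19.82
ee_pos: [646.4, 256.7, 192.7]
ee_rot: [-165.1, -2.5, 125.5]
force: [-0.3, 0.8, -0.4]
gripper_width: 0.4
gripper_force: 0.0
```

step_arm(plan=[0.31, -0.14, 0.28, -0.016, -0.056, 0.096, 0.31, -0.14, 0.28, -0.016, -0.056, 0.096, 0.31, -0.14, 0.28, -0.016, -0.056, 0.096, 0.31, -0.14, 0.28, -0.016, -0.056, 0.096, 0.31, -0.14, 0.28, -0.016, -0.056, 0.096])

```text
time_s: 20.23
ee_pos: [631.2, 264.7, 179.0]
ee_rot: [-173.3, 18.7, 101.5]
force: [0.3, 0.5, 0.1]
gripper_width: 0.5
gripper_force: 0.0
```

step_arm(plan=[0.31, -0.14, 0.28, -0.016, -0.056, 0.096, 0.31, -0.14, 0.28, -0.016, -0.056, 0.096, 0, 0, 0, 0, 0, 0])

```text
time_s: 20.48
ee_pos: [626.0, 270.1, 169.4]
ee_rot: [-179.1, 25.8, 90.5]
force: [-0.7, -0.8, -0.5]
gripper_width: 0.4
gripper_force: 0.0
```

```bash
python3 - <<'E'
from grasp import *
s=sensors.state();p,r=pose();print(s['time_s'],p,s['ee_rot'])
t=np.radians(25);n=mk([1,0,0],[0,-np.sin(t),-np.cos(t)]);P=np.array([632,250,64.])
path((p,r),[('pre',P,n)],s['qpos'])
tp=grab('top');print([(at_z(tp,x['location'],57),x['score']) for x in viewer.pinpoint('stop_push',tp)])
for n_,z in(('rotary',20),('nose',20),('cradle_seat',50),('cradle',0)): print(n_,[(np.round(x['location'],1),at_z(tp,x['location'],z),x['score']) for x in viewer.pinpoint(n_,tp)])
E
```

```text
20.4833 [625.98 270.14 169.36] [-179.12   25.83   90.53]
pre: N=3 [0.908, 0.232, 3.456, -0.004, 0.005, 0.003] end [632. 250.  64.] q [ 31.  41.  78. -22.  75.  39.] dq/s 53 err 0.00 zmin 64
[(array([634.81, 206.69,  57.  ]), 0.82)]
rotary [(array([197.3, 209. ]), array([447.07, 356.08,  20.  ]), 0.67), (array([369.9, 150.7]), array([ 615.91, -165.28,   20.  ]), 0.51)]
nose [(array([188.8, 172.9]), array([556.26, 382.2 ,  20.  ]), 0.72)]
cradle_seat [(array([442.9, 202.1]), array([ 453.92, -371.43,   50.  ]), 0.72)]
cradle [(array([440.3, 202.4]), array([ 456.29, -380.59,    0.  ]), 0.67)]
```

step_arm(plan=[0.91, 0.23, 3.46, -0.004, 0.005, 0.003, 0.91, 0.23, 3.46, -0.004, 0.005, 0.003, 0.91, 0.23, 3.46, -0.004, 0.005, 0.003, 0, 0, 0, 0, 0, 0])

```text
time_s: 21.12
ee_pos: [633.3, 245.5, 60.7]
ee_rot: [-179.7, 25.1, 89.8]
force: [-0.0, -0.5, -1.5]
gripper_width: 0.8
gripper_force: 0.0
```

step_arm(plan=[-0.91, 0, 0.42, 0, 0, 0, -0.91, 0, 0.42, 0, 0, 0, -0.91, 0, 0.42, 0, 0, 0, -0.91, 0, 0.42, 0, 0, 0])

```text
time_s: 21.45
ee_pos: [637.6, 209.7, 69.5]
ee_rot: [179.3, 24.6, 89.5]
force: [-0.2, 2.1, -1.0]
gripper_width: 0.5
gripper_force: 1.5
```

step_arm(plan=[-0.91, 0, 0.42, 0, 0, 0, -0.91, 0, 0.42, 0, 0, 0, 0, 0, 0, 0, 0, 0])

```text
time_s: 21.7
ee_pos: [637.6, 201.5, 69.7]
ee_rot: [178.9, 23.1, 89.3]
force: [-6.7, 34.0, 5.9]
gripper_width: 0.3
gripper_force: 17.0
```

step_arm(plan=[-0.27, 0, 0.12, 0, 0, 0, -0.27, 0, 0.12, 0, 0, 0, 0, 0, 0, 0, 0, 0])

```text
time_s: 21.95
ee_pos: [637.7, 201.1, 69.8]
ee_rot: [178.8, 22.7, 89.3]
force: [-9.3, 46.5, 9.2]
gripper_width: 0.2
gripper_force: 22.9
```

step_arm(plan=[0.91, 0, -0.42, 0, 0, 0, 0.91, 0, -0.42, 0, 0, 0, 1.8, 0, -0.84, 0, 0, 0, 0, 0, 0, 0, 0, 0])

```text
time_s: 22.28
ee_pos: [637.3, 225.3, 68.7]
ee_rot: [179.4, 24.7, 89.7]
force: [-0.9, -0.0, 0.3]
gripper_width: 0.5
gripper_force: 0.0
```

```bash
python3 - <<'E'
from grasp import *
s=sensors.state();print(s['force'],s['ee_pos'])
sd=grab('side');tp=grab('top')
b=[x['location'] for x in viewer.pinpoint('stop_push',sd)][:1];a=[x['location'] for x in viewer.pinpoint('stop_push',tp)][:1]
print(a,b)
if a: print('top',at_z(tp,a[0],57))
if a and b: print(tri(tp,a[0],sd,b[0]))
# red pixels bounds, side + top; compare to first images
for nm,p,f,w in(('side',sd,'side0.png',(330,140,385,190)),('top',tp,'top0.png',(232,120,275,165))):
    for im in(cv2.imread('pics/'+f)[:,:,::-1],p['img']):
        h=cv2.cvtColor(np.ascontiguousarray(im),cv2.COLOR_RGB2HSV);m=((h[:,:,0]<6)|(h[:,:,0]>174))&(h[:,:,1]>170)&(h[:,:,2]>60)
        mm=np.zeros_like(m);mm[w[1]:w[3],w[0]:w[2]]=m[w[1]:w[3],w[0]:w[2]]
        ys,xs=np.nonzero(mm);print(nm,len(xs),xs.min(),xs.max(),ys.min(),ys.max(),xs.mean(),ys.mean())
cv2.imwrite('pics/stop.png',np.hstack([cv2.resize(tp['img'][120:175,228:308,::-1],None,fx=5,fy=5,interpolation=cv2.INTER_CUBIC)[:275],cv2.resize(sd['img'][130:195,325:400,::-1],(375,275),interpolation=cv2.INTER_CUBIC)]))
E
```

```text
[-0.93 -0.05  0.27] [637.29 225.33  68.73]
[[254.4, 144.3]] [[368.2, 356.0]]
top [632.03 178.36  57.  ]
[  954.81   447.34 -1443.86]
side 625 340 365 148 176 352.3904 161.6
side 136 343 350 155 181 346.3382352941176 166.44117647058823
top 330 242 256 130 157 249.1060606060606 145.13333333333333
top 235 253 266 130 157 257.4340425531915 145.1659574468085
```

View pics/stop.png

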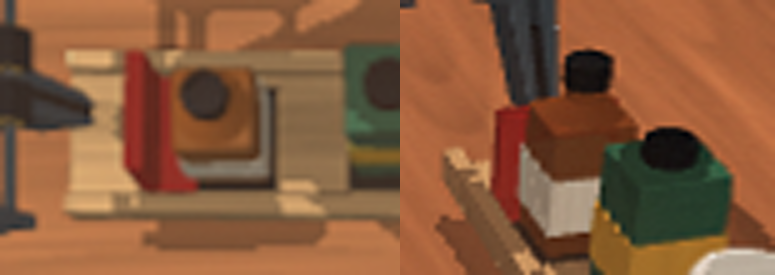

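The stop is hard against something at y≈201, with force rising steeply to 46 N. The amber bottle is still centred on its mat and there is a visible gap beside it, so this looks like the joint limit. I'll confirm that numerically while refining the rotary tool and the cradle.

```bash
python3 - <<'E'
from fit import *
np.set_printoptions(precision=1,suppress=True)
t=grab('top');s=grab('side')
now=t['img'].copy()
def red_edge(img):
    # leftmost red column per row, subpixel by redness
    o=[]
    for v in range(134,156):
        r=img[v,236:262].astype(float);q=r[:,0]-1.6*r[:,1]
        k=np.argmax(q>q.max()*.5);o.append(236+k-(q[k]-q.max()*.5)/(q[k]-q[k-1]+1e-6))
    return np.median(o)
t0=cv2.imread('pics/top0.png')[:,:,::-1].copy();s0=cv2.imread('pics/side0.png')[:,:,::-1].copy()
for im in(t0,now):
    e=red_edge(im);print('red outer top edge col',e,at_z(t,(e,145),82))
t['img']=t0;s['img']=s0
def comp(m,at):
    m=cv2.morphologyEx(m.astype(np.uint8),cv2.MORPH_CLOSE,np.ones((5,5)));n,l=cv2.connectedComponents(m)
    ys,xs=np.nonzero(l);i=np.argmin((xs-at[0])**2+(ys-at[1])**2);return (l==l[ys[i],xs[i]]).astype(float)
I=lambda p:[p['img'][:,:,i].astype(int) for i in range(3)]
def blue(p): r,g,b=I(p);return (b>r+8)&(b>g)
def gray(p): r,g,b=I(p);return (abs(r-b)<22)&(r>25)&(r<150)
rp=box(-60,50,20,0,40);m1=comp(blue(t),(196,206));m2=comp(blue(s),(277,149));print(m1.sum(),m2.sum())
for V in([(t,m1)],[(s,m2)],[(t,m1),(s,m2)]): print('rot',fit(V,rp,[454,361,14]))
cp=box(-75,75,40,0,8);m1=comp(gray(t),(436,204));m2=comp(gray(s),(370,362));print(m1.sum(),m2.sum())
for V in([(t,m1)],[(s,m2)],[(t,m1),(s,m2)]): print('cr',fit(V,cp,[461,-380,10]))
E
```

```text
red outer top edge col 241.99246428419775 [624.7 209.4  82. ]
red outer top edge col 252.6236778335097 [624.3 179.   82. ]
578.0 545.0
rot (array([453. , 360.3,  11.7]), np.float64(0.21991769372957592))
rot (array([448.3, 367.4,  20.7]), np.float64(0.21802822925577425))
rot (array([453.1, 363.8,  12.8]), np.float64(0.4528746262974881))
1215.0 3424.0
cr (array([ 462. , -382.2,   12.4]), np.float64(0.14247314072008765))
cr (array([ 462.2, -375.9,   12.2]), np.float64(0.1061400254826379))
cr (array([ 462.1, -376.9,   13. ]), np.float64(0.2696736218390863))
```

The stop moved 30.4 mm. Its pusher foot now sits at y≈155, 2 mm from the amber bottle, and it held without yielding from 34 to 46 N, so it is at its limit. I'll refine the cradle with a model that includes the slotted plates.

```bash
python3 - <<'E'
from fit import *
np.set_printoptions(precision=1,suppress=True)
t=grab('top');s=grab('side')
t['img']=cv2.imread('pics/top0.png')[:,:,::-1].copy();s['img']=cv2.imread('pics/side0.png')[:,:,::-1].copy()
def comp(p,at,w):
    r,g,b=[p['img'][:,:,i].astype(int) for i in range(3)];m=((abs(r-b)<22)&(r>25)&(r<150)).astype(np.uint8)
    k=np.zeros_like(m);k[w[1]:w[3],w[0]:w[2]]=1;m*=k
    n,l=cv2.connectedComponents(m);ys,xs=np.nonzero(l);i=np.argmin((xs-at[0])**2+(ys-at[1])**2);return (l==l[ys[i],xs[i]]).astype(float)
V=[(t,comp(t,(436,204),(405,160,480,240))),(s,comp(s,(370,362),(315,305,430,399)))]
def bx(x0,x1,y0,y1,z0,z1): return np.array([[a,b,c] for a in(x0,x1) for b in(y0,y1) for c in(z0,z1)],float)
def cost(v,V):
    c,sn=np.cos(np.radians(v[2])),np.sin(np.radians(v[2]));wr,wf=24+v[3],18+v[4]
    B=[bx(-75,75,-40,40,0,8)]
    for x,w0,w,zf in((-39,24,wr,30),(64,18,wf,36)): B+=[bx(x-6,x+6,-w,w,8,zf),bx(x-6,x+6,-w,-w0,zf,58),bx(x-6,x+6,w0,w,zf,58)]
    o=0
    for p,m in V:
        im=np.zeros(m.shape,np.uint8)
        for b in B:
            W=b@np.array([[c,sn,0],[-sn,c,0],[0,0,1]])+[v[0],v[1],0]
            h=cv2.convexHull(np.array([proj(p,w)for w in W],np.float32));cv2.fillPoly(im,[np.round(h*16).astype(np.int32)],255,shift=4,lineType=cv2.LINE_AA)
        im=im/255.;o+=1-np.minimum(im,m).sum()/np.maximum(im,m).sum()
    return o
x0=np.array([461,-380,12,10,10.])
for vv in([V[0]],[V[1]],V):
  for fl in(0,180):
    S=x0+np.vstack([np.zeros(5),np.diag([6,6,6,4,4.])]);S[:,2]+=fl
    r=minimize(cost,S[0],args=(vv,),method='Nelder-Mead',options=dict(initial_simplex=S,maxfev=600));print(fl,r.x,r.fun)
from grasp import *
n=mk([-np.sin(np.radians(12.5)),np.cos(np.radians(12.5)),0],[0,0,-1])
st=sensors.state();p,r=pose();T=np.array([454,361,20.])-0*u
for sg in(1,-1):
  n=mk(sg*np.array([-np.sin(np.radians(12.5)),np.cos(np.radians(12.5)),0]),[0,0,-1])
  path((p,r),[('up',p+[0,40,110],r),('ov',T+[0,0,130],n),('dn',T+[0,0,-5],n)],st['qpos'])
E
```

```text
0 [ 461.4 -379.8   10.1    8.4   11.8] 0.1755175734877894
180 [ 462.  -380.1  192.9   11.9    8.9] 0.17410115799496684
0 [ 458.4 -376.8   12.2   14.2    5.7] 0.1452527474705434
180 [ 463.6 -375.   191.4    5.4   10.8] 0.1342361775194686
0 [ 459.  -378.    13.1   11.4    7.4] 0.32007721183023596
180 [ 462.4 -376.   192.4    8.9    9.3] 0.31449401659003984
up: N=4 [-0.245, 0.016, -2.916, 0.0, 0.0, 0.0] end [636.65 262.19 177.57] q [ 31.  37.  70. -21.  87.  35.] dq/s 43 err 0.00 zmin 95
ov: N=16 [1.462, -0.328, -0.143, -0.024, 0.02, -0.11] end [454. 361. 150.] q [ 37.  22.  96.   0.  62. -65.] dq/s 92 err 0.00 zmin 147
dn: N=4 [0.0, 0.0, 3.375, 0.0, 0.0, 0.0] end [454. 361.  15.] q [ 37.  31. 104.  -0.  45. -65.] dq/s 52 err 0.00 zmin 15
up: N=4 [-0.245, 0.016, -2.916, 0.0, 0.0, 0.0] end [636.65 262.19 177.57] q [ 31.  37.  70. -21.  87.  35.] dq/s 43 err 0.00 zmin 95
ov: N=13 [-0.193, -1.727, 0.169, 0.023, 0.028, 0.102] end [454. 361. 150.] q [ 37.  22.  96.   0.  62. 115.] dq/s 82 err 0.00 zmin 150
dn: N=4 [0.0, 0.0, 3.375, 0.0, 0.0, 0.0] end [454. 361.  15.] q [ 37.  31. 104.  -0.  45. 115.] dq/s 52 err 0.00 zmin 15
```

```bash
cat > cr.py <<'E'
from fit import *
np.set_printoptions(precision=1,suppress=True,linewidth=150)
t=grab('top');s=grab('side')
t['img']=cv2.imread('pics/top0.png')[:,:,::-1].copy();s['img']=cv2.imread('pics/side0.png')[:,:,::-1].copy()
def comp(p,at,w):
    r,g,b=[p['img'][:,:,i].astype(int) for i in range(3)];m=((abs(r-b)<26)&(r>15)&(r<150)).astype(np.uint8)
    k=np.zeros_like(m);k[w[1]:w[3],w[0]:w[2]]=1;m*=k
    n,l=cv2.connectedComponents(m);ys,xs=np.nonzero(l);i=np.argmin((xs-at[0])**2+(ys-at[1])**2);return (l==l[ys[i],xs[i]]).astype(float)
V=[(t,comp(t,(436,204),(405,160,480,240))),(s,comp(s,(370,362),(315,305,430,399)))]
def bx(x0,x1,y0,y1,z0,z1): return np.array([[a,b,c] for a in(x0,x1) for b in(y0,y1) for c in(z0,z1)],float)
# v: xt,yt (top cam), dxs,dys (side cam offset), yaw, xl,xr,hl,hr,sl,sr,zl,zr
def cost(v):
    c,sn=np.cos(np.radians(v[4])),np.sin(np.radians(v[4]));B=[bx(-75,75,-40,40,0,8)]
    for x,w,w0,zf in((v[5],v[7],v[9],v[11]),(v[6],v[8],v[10],v[12])): B+=[bx(x-6,x+6,-w,w,8,zf),bx(x-6,x+6,-w,-w0,zf,58),bx(x-6,x+6,w0,w,zf,58)]
    o=0
    for i,(p,m) in enumerate(V):
        im=np.zeros(m.shape,np.uint8);off=[v[0]+i*v[2],v[1]+i*v[3],0]
        for b in B:
            W=b@np.array([[c,sn,0],[-sn,c,0],[0,0,1]])+off
            h=cv2.convexHull(np.array([proj(p,w)for w in W],np.float32));cv2.fillPoly(im,[np.round(h*16).astype(np.int32)],255,shift=4,lineType=cv2.LINE_AA)
        o+=1-np.minimum(im/255.,m).sum()/np.maximum(im/255.,m).sum()
    return o+.002*((v[2]/3)**2+(v[3]/3)**2)
print(V[0][1].sum(),V[1][1].sum())
for nm,tail in(('front=+x',[-39,64,33,27,24,18,30,36]),('front=-x',[-64,39,27,33,18,24,36,30])):
    x0=np.array([461,-379,0,0,11.5])
    f=lambda a:cost(np.r_[a,tail])
    S=x0+np.vstack([np.zeros(5),np.diag([5,5,3,3,4.])]);r=minimize(f,x0,method='Nelder-Mead',options=dict(initial_simplex=S,maxfev=500));print(nm,r.x,r.fun)
x0=np.r_[461,-379,0,0,11.5,-51,51,30,30,21,21,33,33];S=x0+np.vstack([np.zeros(13),np.diag([5,5,3,3,3,8,8,5,5,4,4,5,5.])])
r=minimize(cost,x0,method='Nelder-Mead',options=dict(initial_simplex=S,maxfev=4000,adaptive=True));print('free',r.x,r.fun)
E
python3 cr.py
```

```text
1232.0 3436.0
front=+x [ 459.6 -376.8    0.1    1.3   11.8] 0.3129643815111285
front=-x [ 462.2 -380.4    1.1    2.7   12.4] 0.29986154077696686
free [ 462.1 -377.5   -0.     1.8   12.2  -52.3   51.7   29.4   26.8   22.2   20.6   32.8   34.5] 0.21978676154715215
```

```bash
cat >> cr.py <<'E'
print('---')
for nm,tail in(('front=+x',[-51.5,51.5,33,27,24,18,30,36]),('front=-x',[-51.5,51.5,27,33,18,24,36,30])):
    for d in(-2,0,2):
        tl=np.array(tail,float);tl[2:4]+=d
        f=lambda a:cost(np.r_[a,tl]);x0=np.array([462,-378,0,0,12.])
        S=x0+np.vstack([np.zeros(5),np.diag([5,5,3,3,4.])]);r=minimize(f,x0,method='Nelder-Mead',options=dict(initial_simplex=S,maxfev=500));print(nm,d,r.x,r.fun)
E
sed -i '/^for nm.*64,33/,/^r=minimize(cost,x0/d' cr.py; python3 cr.py
```

```text
1232.0 3436.0
---
front=+x -2 [ 462.  -378.2    0.4    2.2   12.3] 0.2158836802051572
front=+x 0 [ 462.  -377.9   -0.2   -0.    12.2] 0.22106687666351252
front=+x 2 [ 461.8 -376.9    0.6    0.6   11.8] 0.2458251386175261
front=-x -2 [ 461.9 -377.5   -1.2    1.6   12.1] 0.24785698896067107
front=-x 0 [ 462.  -377.3    0.3    1.5   12.2] 0.2473832171315916
front=-x 2 [ 462.  -378.    -0.1    0.1   12.2] 0.25468367674518966
```

step_arm(plan=[-0.25, 0, -2.9, 0, 0, 0, -0.25, 0, -2.9, 0, 0, 0, -0.25, 0, -2.9, 0, 0, 0, -0.25, 0, -2.9, 0, 0, 0], hand=7.5)

```text
time_s: 23.22
ee_pos: [635.7, 263.0, 178.2]
ee_rot: [179.6, 24.8, 89.6]
force: [0.6, 0.4, 0.4]
gripper_width: 24.0
gripper_force: 0.0
```

front=+x is confirmed. The cradle origin is about (449.8,-380) with yaw 12.2°. Now the rotary tool.

```bash
python3 - <<'E'
from grasp import *
st=sensors.state();y=np.radians(12.5);T=np.array([454,361,15.])
n=mk([np.sin(y),-np.cos(y),0],[0,0,-1])
path(pose(),[('ov',T+[0,0,105],n),('dn',T,n)],st['qpos'])
y2=np.radians(12.2);m=mk([np.sin(y2),-np.cos(y2),0],[0,0,-1]);C=np.array([449.8,-380,45.])
q,e=ik(T,n,[37,31,104,0,45,115],K)
path((T,n),[('lift',T+120*u,n),('w1',np.array([500,0,190.]),n),('w2',C+100*u,m),('dn',C,m)],q)
E
```

```text
ov: N=13 [-0.138, -1.742, 0.4, 0.023, 0.028, 0.102] end [454. 361. 120.] q [ 37.  24.  98.  -0.  58. 115.] dq/s 81 err 0.00 zmin 120
dn: N=3 [0.0, 0.0, 3.5, 0.0, 0.0, 0.0] end [454. 361.  15.] q [ 37.  31. 104.  -0.  45. 115.] dq/s 54 err 0.00 zmin 15
lift: N=4 [0.0, 0.0, -3.0, 0.0, 0.0, 0.0] end [454. 361. 135.] q [ 37.  23.  97.   0.  60. 115.] dq/s 46 err 0.00 zmin 45
w1: N=10 [-0.332, 3.624, -0.55, 0.0, 0.0, 0.0] end [500.   0. 190.] q [ -1.  13. 103.   0.  64.  76.] dq/s 50 err 0.00 zmin 140
w2: N=11 [-1.185, 3.277, 0.409, 0.0, 0.0, 0.0] end [ 449.8 -380.   145. ] q [-41.  23.  95.   0.  62.  36.] dq/s 48 err 0.00 zmin 145
dn: N=3 [0.0, 0.0, 3.333, 0.0, 0.0, 0.0] end [ 449.8 -380.    45. ] q [-41.  29. 101.  -0.  49.  36.] dq/s 51 err 0.00 zmin 45
```

step_arm(plan=[-0.14, -1.74, 0.4, 0.023, 0.028, 0.102, -0.14, -1.74, 0.4, 0.023, 0.028, 0.102, -0.14, -1.74, 0.4, 0.023, 0.028, 0.102, -0.14, -1.74, 0.4, 0.023, 0.028, 0.102, -0.14, -1.74, 0.4, 0.023, 0.028, 0.102])

```text
time_s: 23.63
ee_pos: [549.0, 267.0, 157.3]
ee_rot: [175.5, 15.1, 58.6]
force: [0.1, 0.0, 0.0]
gripper_width: 57.5
gripper_force: 0.0
```

step_arm(plan=[-0.14, -1.74, 0.4, 0.023, 0.028, 0.102, -0.14, -1.74, 0.4, 0.023, 0.028, 0.102, -0.14, -1.74, 0.4, 0.023, 0.028, 0.102, -0.14, -1.74, 0.4, 0.023, 0.028, 0.102, -0.14, -1.74, 0.4, 0.023, 0.028, 0.102])

```text
time_s: 24.05
ee_pos: [479.1, 315.6, 132.7]
ee_rot: [177.0, 5.0, 29.6]
force: [-0.5, 0.1, 0.3]
gripper_width: 74.9
gripper_force: 0.0
```

step_arm(plan=[-0.14, -1.74, 0.4, 0.023, 0.028, 0.102, -0.14, -1.74, 0.4, 0.023, 0.028, 0.102, -0.14, -1.74, 0.4, 0.023, 0.028, 0.102, 0, 0, 0, 0, 0, 0, 0, 0, 0, 0, 0, 0])

```text
time_s: 24.47
ee_pos: [453.9, 360.4, 119.2]
ee_rot: [-179.8, -0.1, 12.7]
force: [-0.8, 0.3, 0.4]
gripper_width: 74.9
gripper_force: 0.0
```

```bash
python3 - <<'E'
from grasp import *
st=sensors.state();y=np.radians(12.5);T=np.array([454,361,18.]);print(st['time_s'],st['ee_pos'],st['ee_rot'],st['gripper_width'])
n=mk([np.sin(y),-np.cos(y),0],[0,0,-1])
path(pose(),[('fix',T+[0,0,60],n),('dn',T,n)],st['qpos'])
E
```

```text
24.4667 [453.86 360.45 119.2 ] [-179.83   -0.13   12.68] 74.8927641442892
fix: N=2 [0.009, -0.021, 2.06, -0.001, -0.001, 0.002] end [454. 361.  78.] q [ 37.  26. 101.  -0.  53. 115.] dq/s 30 err 0.00 zmin 78
dn: N=2 [0.0, 0.0, 3.0, 0.0, 0.0, 0.0] end [454. 361.  18.] q [ 37.  31. 104.  -0.  45. 115.] dq/s 45 err 0.00 zmin 18
```

step_arm(plan=[0, 0, 3.3, 0, 0, 0, 0, 0, 3.3, 0, 0, 0, 0, 0, 2.5, 0, 0, 0, 0, 0, 1.0, 0, 0, 0, 0, 0, 0, 0, 0, 0])

```text
time_s: 24.88
ee_pos: [454.5, 360.1, 16.5]
ee_rot: [-179.9, 0.0, 12.5]
force: [0.0, 0.3, 0.2]
gripper_width: 74.6
gripper_force: 0.0
```

step_arm(plan=[0, 0, 0, 0, 0, 0, 0, 0, 0, 0, 0, 0, 0, 0, 0, 0, 0, 0, 0, 0, 0, 0, 0, 0, 0, 0, 0, 0, 0, 0], hand=0, newtons=40)

```text
time_s: 25.3
ee_pos: [454.9, 361.6, 19.1]
ee_rot: [-179.7, -0.3, 12.5]
force: [-0.5, 2.3, 0.8]
gripper_width: 44.4
gripper_force: 0.8
```

step_arm(plan=[0, 0, 0, 0, 0, 0, 0, 0, 0, 0, 0, 0])

```text
time_s: 25.47
ee_pos: [454.8, 361.8, 19.1]
ee_rot: [-179.7, -0.3, 12.5]
force: [-0.3, 2.3, 5.4]
gripper_width: 39.9
gripper_force: 39.6
```

```bash
python3 - <<'E'
from grasp import *
st=sensors.state();print(st['time_s'],st['ee_pos'],st['ee_rot'],st['gripper_width'],st['gripper_force'])
p,n=pose();y2=np.radians(12.2);m=mk([np.sin(y2),-np.cos(y2),0],[0,0,-1]);C=np.array([449.8,-380,48.])
path((p,n),[('lift',p+120*u,n),('w1',np.array([500,0,200.]),n),('w2',C+80*u,m)],st['qpos'])
E
```

```text
25.4667 [454.85 361.79  19.06] [-179.7    -0.26   12.47] 39.86730433246155 39.64938998222351
lift: N=4 [0.013, -0.016, -3.0, 0.0, 0.0, 0.0] end [454.85 361.79 139.06] q [ 37.  23.  97.   0.  60. 115.] dq/s 46 err 0.00 zmin 49
w1: N=10 [-0.338, 3.627, -0.63, 0.0, 0.0, 0.0] end [500.   0. 200.] q [ -2.  13. 102.   0.  65.  76.] dq/s 51 err 0.00 zmin 145
w2: N=11 [-1.186, 3.279, 0.642, -0.0, -0.0, 0.0] end [ 449.8 -380.   128. ] q [-41.  24.  96.  -0.  60.  36.] dq/s 48 err 0.00 zmin 128
```

step_arm(plan=[0, 0, -3, 0, 0, 0, 0, 0, -3, 0, 0, 0, 0, 0, -3, 0, 0, 0, 0, 0, -3, 0, 0, 0])

```text
time_s: 25.8
ee_pos: [453.5, 359.7, 138.4]
ee_rot: [-179.9, -0.0, 12.5]
force: [0.6, 0.1, -2.4]
gripper_width: 39.9
gripper_force: 39.6
```

step_arm(plan=[-0.34, 3.63, -0.63, 0, 0, 0, -0.34, 3.63, -0.63, 0, 0, 0, -0.34, 3.63, -0.63, 0, 0, 0, -0.34, 3.63, -0.63, 0, 0, 0, -0.34, 3.63, -0.63, 0, 0, 0])

```text
time_s: 26.22
ee_pos: [475.8, 177.5, 168.4]
ee_rot: [-179.8, -0.0, 12.5]
force: [0.1, -0.2, -2.6]
gripper_width: 39.9
gripper_force: 39.7
```

step_arm(plan=[-0.34, 3.63, -0.63, 0, 0, 0, -0.34, 3.63, -0.63, 0, 0, 0, -0.34, 3.63, -0.63, 0, 0, 0, -0.34, 3.63, -0.63, 0, 0, 0, -0.34, 3.63, -0.63, 0, 0, 0])

```text
time_s: 26.63
ee_pos: [498.3, -3.5, 199.1]
ee_rot: [-179.8, -0.0, 12.5]
force: [0.7, 0.4, -3.0]
gripper_width: 40.3
gripper_force: 39.7
```

step_arm(plan=[-1.19, 3.28, 0.5, 0, 0, 0, -1.19, 3.28, 0.5, 0, 0, 0, -1.19, 3.28, 0.5, 0, 0, 0, -1.19, 3.28, 0.5, 0, 0, 0, -1.19, 3.28, 0.5, 0, 0, 0])

```text
time_s: 27.05
ee_pos: [475.2, -175.9, 172.7]
ee_rot: [-179.7, -0.1, 12.5]
force: [0.8, -0.1, -3.3]
gripper_width: 40.0
gripper_force: 39.7
```

step_arm(plan=[-1.19, 3.28, 0.5, 0, 0, 0, -1.19, 3.28, 0.5, 0, 0, 0, -1.19, 3.28, 0.5, 0, 0, 0, -1.19, 3.28, 0.5, 0, 0, 0, -1.19, 3.28, 0.5, 0, 0, 0])

```text
time_s: 27.47
ee_pos: [452.6, -348.6, 146.7]
ee_rot: [-179.7, -0.1, 12.5]
force: [1.6, -0.1, -3.0]
gripper_width: 39.8
gripper_force: 39.7
```

step_arm(plan=[-1.19, 3.28, 0.5, 0, 0, 0, 0, 0, 0, 0, 0, 0, 0, 0, 0, 0, 0, 0])

```text
time_s: 27.72
ee_pos: [448.1, -382.9, 141.1]
ee_rot: [-179.6, -0.0, 12.3]
force: [-0.1, 0.7, -2.9]
gripper_width: 39.7
gripper_force: 39.7
```

```bash
python3 - <<'E'
from grasp import *
st=sensors.state();print(st['time_s'],st['ee_pos'],st['ee_rot'],st['gripper_width'],st['force'])
p,n=pose();y2=np.radians(12.2);m=mk([np.sin(y2),-np.cos(y2),0],[0,0,-1]);C=np.array([449.8,-380,49.])
path((p,n),[('w2',C+30*u,m)],st['qpos'])
t=grab('top');s=grab('side')
ax=np.array([np.cos(np.radians(st['ee_rot'][2])),np.sin(np.radians(st['ee_rot'][2])),0]);N=p+103*ax+[0,0,1]
for im in(t,s): print('nose pred',proj(im,N),[(np.round(x['location'],1),round(x['score'],2)) for x in viewer.pinpoint('nose',im)], 'seat pred',proj(im,C+u),[(np.round(x['location'],1),round(x['score'],2)) for x in viewer.pinpoint('cradle_seat',im)])
E
```

```text
27.7167 [ 448.11 -382.94  141.07] [-179.63   -0.04   12.3 ] 39.668911256176806 [-0.07  0.71 -2.91]
w2: N=2 [0.112, -0.11, 3.104, -0.003, -0.0, 0.001] end [ 449.8 -380.    79. ] q [-41.  27.  99.  -0.  54.  36.] dq/s 50 err 0.00 zmin 79
nose pred [449.3  164.75] [(array([449. , 161.2]), 0.58)] seat pred [445.87 203.45] [(array([443.9, 204.4]), 0.87)]
nose pred [423.13 289.35] [(array([363. , 356.7]), 0.4)] seat pred [367.46 344.73] [(array([368.4, 345.2]), 0.95)]
```

```bash
python3 - <<'E'
from grasp import *
st=sensors.state();p,n=pose()
t=grab('top');s=grab('side')
a=np.radians(st['ee_rot'][2]);ax=np.array([np.cos(a),np.sin(a),0])
for nm,P in(('t',t),('s',s)):
    c=proj(P,p+94*ax+u);x0,y0=int(c[0])-14,int(c[1])-14
    h=cv2.cvtColor(P['img'],cv2.COLOR_RGB2HSV)[y0:y0+28,x0:x0+28];m=(h[:,:,0]>19)&(h[:,:,0]<34)&(h[:,:,1]>120)
    ys,xs=np.nonzero(m);print(nm,len(xs),'cent',xs.mean()+x0,ys.mean()+y0,'range',xs.min()+x0,xs.max()+x0,ys.min()+y0,ys.max()+y0)
    for k in(85,94,103): print(k,proj(P,p+k*ax+u))
E
```

```text
t 49 cent 450.6530612244898 168.14285714285714 range 447 455 164 172
85 [450.23 170.55]
94 [449.38 167.32]
103 [448.52 164.1 ]
s 1 cent 422.0 286.0 range 422 422 286 286
85 [415.05 291.22]
94 [419.24 289.24]
103 [423.38 287.28]
```

step_arm(plan=[0.06, -0.05, 1.55, -0.001, 0, 0.0, 0.06, -0.05, 1.55, -0.001, 0, 0.0, 0.06, -0.05, 1.55, -0.001, 0, 0.0, 0.06, -0.05, 1.55, -0.001, 0, 0.0, 0, 0, 0, 0, 0, 0])

```text
time_s: 28.53
ee_pos: [450.1, -377.1, 77.9]
ee_rot: [-179.7, 0.0, 12.5]
force: [-0.9, 1.7, -3.0]
gripper_width: 40.0
gripper_force: 39.7
```

step_arm(plan=[0, 0, 0, 0, 0, 0, 0, 0, 0, 0, 0, 0])

```text
time_s: 28.7
ee_pos: [452.2, -379.5, 81.7]
ee_rot: [179.9, -0.2, 12.5]
force: [-0.2, -0.5, -1.7]
gripper_width: 39.8
gripper_force: 39.7
```

step_arm(plan=[-0.2, 0, 0.8, 0, 0, 0, 0, 0, 0.8, 0, 0, 0, 0, 0, 0, 0, 0, 0])

```text
time_s: 28.95
ee_pos: [448.7, -378.9, 63.3]
ee_rot: [-179.9, -0.1, 12.5]
force: [-0.4, 0.9, -3.8]
gripper_width: 40.0
gripper_force: 39.7
```

step_arm(plan=[0, 0, 0.5, 0, 0, 0, 0, 0, 0.5, 0, 0, 0, 0, 0, 0, 0, 0, 0])

```text
time_s: 29.2
ee_pos: [449.1, -379.1, 53.6]
ee_rot: [-179.9, -0.1, 12.5]
force: [0.1, 1.1, -3.4]
gripper_width: 40.1
gripper_force: 39.7
```

step_arm(plan=[0, 0, 0.3, 0, 0, 0, 0, 0, 0, 0, 0, 0])

```text
time_s: 29.37
ee_pos: [449.5, -379.5, 51.2]
ee_rot: [-180.0, -0.1, 12.5]
force: [0.0, 0.0, -2.9]
gripper_width: 39.6
gripper_force: 39.7
```

step_arm(plan=[0, 0, 0.1, 0, 0, 0, 0, 0, 0, 0, 0, 0])

```text
time_s: 29.53
ee_pos: [449.7, -379.6, 50.7]
ee_rot: [-180.0, -0.2, 12.5]
force: [0.8, -0.3, -2.6]
gripper_width: 39.8
gripper_force: 39.7
```

step_arm(plan=[0, 0, 0.08, 0, 0, 0, 0, 0, 0, 0, 0, 0])

```text
time_s: 29.7
ee_pos: [449.7, -379.6, 49.9]
ee_rot: [180.0, -0.2, 12.5]
force: [0.0, -0.4, -2.3]
gripper_width: 40.0
gripper_force: 39.7
```

step_arm(plan=[0, 0, 0.08, 0, 0, 0, 0, 0, 0, 0, 0, 0])

```text
time_s: 29.87
ee_pos: [449.8, -379.6, 49.1]
ee_rot: [180.0, -0.2, 12.5]
force: [-0.4, 0.3, -1.5]
gripper_width: 40.7
gripper_force: 39.7
```

step_arm(plan=[0, 0, 0.08, 0, 0, 0, 0, 0, 0, 0, 0, 0])

```text
time_s: 30.03
ee_pos: [449.8, -379.7, 49.1]
ee_rot: [180.0, -0.2, 12.5]
force: [-1.5, 1.0, 3.1]
gripper_width: 40.0
gripper_force: 39.7
```

Seated at exactly the predicted height. I release and retreat.

step_arm(plan=[0, 0, 0, 0, 0, 0, 0, 0, 0, 0, 0, 0, 0, 0, 0, 0, 0, 0, 0, 0, 0, 0, 0, 0], hand=7.0)

```text
time_s: 30.37
ee_pos: [449.8, -379.6, 48.2]
ee_rot: [180.0, -0.2, 12.5]
force: [0.3, -0.7, -0.8]
gripper_width: 63.3
gripper_force: 0.0
```

step_arm(plan=[0, 0, -2, 0, 0, 0, 0, 0, -3, 0, 0, 0, 0, 0, -4, 0, 0, 0, 0, 0, -4, 0, 0, 0, 0, 0, 0, 0, 0, 0])

```text
time_s: 30.78
ee_pos: [452.9, -382.8, 186.8]
ee_rot: [179.3, -0.7, 12.5]
force: [1.3, -0.1, 0.6]
gripper_width: 69.8
gripper_force: 0.0
```

step_arm(plan=[-3, 1.5, -2, 0, 0, 0, -3, 1.5, -2, 0, 0, 0, -3, 1.5, 0, 0, 0, 0, -3, 1.5, 0, 0, 0, 0, 0, 0, 0, 0, 0, 0])

```text
time_s: 31.2
ee_pos: [341.0, -467.5, 218.2]
ee_rot: [179.9, -0.0, 12.2]
force: [0.3, 0.1, -0.6]
gripper_width: 70.2
gripper_force: 0.0
```

```bash
python3 - <<'E'
from grasp import *
st=sensors.state();print(st['time_s'],st['ee_pos'])
t=grab('top');s=grab('side')
C=np.array([449.8,-380,0]);a=np.radians(12.2);ax=np.array([np.cos(a),np.sin(a),0])
exp={'nose':C+103*ax+50*u,'rotary':C+50*u,'amber_bottle':np.array([632,128,78.]),'green_tin':np.array([631,28,78.]),'blue_bottle':None,'white_can':None,'stop_push':np.array([632,179,57.])}
for k,X in exp.items():
    for nm,P in(('top',t),('side',s)):
        print(k,nm,'exp',None if X is None else proj(P,X),[(np.round(x['location'],1),round(x['score'],2)) for x in viewer.pinpoint(k,P)])
def red(img):
    o=[]
    for v in range(134,156):
        r=img[v,236:262].astype(float);q=r[:,0]-1.6*r[:,1];k=np.argmax(q>q.max()*.5);o.append(236+k-(q[k]-q.max()*.5)/(q[k]-q[k-1]+1e-6))
    return np.median(o)
print('red',red(t['img']))
# dark mat visible next to amber's base, -y side: brightness profile along lane floor row
v=t['img'].astype(int).sum(2)/3;print(v[152:158,262:325].mean(0).astype(int))
E
```

```text
31.2 [ 340.99 -467.48  218.18]
nose top exp [437.17 169.53] [(array([436.1, 165.7]), 0.69)]
nose side exp [414.41 321.57] [(array([413.8, 320.1]), 0.55)]
rotary top exp [445.87 203.45] [(array([448.7, 203.4]), 0.85), (array([304.7, 141.7]), 0.21)]
rotary side exp [367.46 344.73] []
amber_bottle top exp [270.67 142.4 ] [(array([270.3, 141.1]), 0.87), (array([429.5, 133. ]), 0.64)]
amber_bottle side exp [361.84 164.77] [(array([464. , 314.7]), 0.6)]
green_tin top exp [305.5  142.26] [(array([417. , 278.2]), 0.74), (array([235.2, 263.3]), 0.59)]
green_tin side exp [375.86 185.37] [(array([233. , 342.5]), 0.89), (array([231.6, 177. ]), 0.73), (array([373.8, 184.7]), 0.71)]
blue_bottle top exp None [(array([367.1, 149.3]), 0.93)]
blue_bottle side exp None [(array([404.5, 257.3]), 0.63)]
white_can top exp None [(array([337.4, 150. ]), 0.68), (array([254.7, 139.6]), 0.53)]
white_can side exp None [(array([388.1, 230.8]), 0.7)]
stop_push top exp [254.18 144.31] [(array([254.5, 143.7]), 0.84)]
stop_push side exp [354.71 161.78] []
red 252.4919344192008
[ 76  84  95  96  92  86  79  81  86  90  89  89  90  90  89  90  95  97  91  75  53 102 124 118 118 118 118 118 118 122 125 125 125 125 132 107  62  58  60
  60  61  60  61  61  60  60  60  60  61  60  60  60  60  57  49 108 135 132 132 133 132 134 134]
```

```bash
python3 -c "
from workcell import env;print(env.job_done())"
```

```text
the job is handed in; nothing more can be done
None
```

I handed in the job at about 32 s: the amber bottle and green tin stand on the two mats, the end stop is pushed in until it would go no further, and the rotary tool is seated nose-forward in its cradle. I'm less sure about the stop: it moved about 30 mm of its 42 mm travel before holding firm at up to 46 N on the fingertips, which I took as its limit because the amber bottle beside it hardly moved.

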